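# Ratchet the clamp nut of a filter holder tight

## Task

Take the ratchet wrench, set its square socket down over the square nut of the round filter holder and tighten the nut (clockwise seen from above) by swinging the handle back and forth in short strokes, leaving the wrench on the nut so that it slips on each return stroke, until the pressure plate is down on its gasket and the nut comes up firmly snug, but do not overtighten it. Then lift the wrench off and lay it flat on the desk clear of the holder, without dropping it; turn the nut with the wrench only, never with the fingers, and leave the other things on the desk where they are.

Things in the scene. Friction and masses are not known exactly. Their poses are not given: they have to be found in the camera images.
- wrench: ratchet wrench lying flat, 206 mm long, 0.23 kg: round steel head 72 mm across, 24 mm tall, with a square socket right through it; 13 mm wide neck; straight black grip 18 mm wide, 22 mm tall, 66 to 170 mm behind the socket's axis. Origin on the socket's axis at the underside of the head; z up, the handle runs along -x. Keep this side up
- grip (a point): point on the wrench's black grip, 100 mm behind the socket's axis, 11 mm above its underside; axes as wrench. The wrench drives only clockwise seen from above; anticlockwise it slips on 15 teeth (drag 0.02 N m), so each new stroke loses up to 24 degrees before the pawl bites, besides about 15 degrees of play between socket and nut
- socket (a point): centre of the mouth of the wrench's square socket, 1 mm above the head's underside; turns with the ratchet wheel, whose angle to the handle is arbitrary but stays while the wrench is carried; x and y axes square to the socket's sides, z up. Socket 26.2 mm between flats, open through the full 24 mm
- nut_top (a point): centre of the nut's top face, turns with it, x and y axes square to its flats, z up; 60 mm above the desk when home, 63 to 64 mm at the start. Clockwise from above lowers nut and plate together, 8 mm a turn, 0.4 to 0.5 turn to go. The fitted wrench rests with its underside on the plate, 16 mm below the nut's top. A 10 mm stud may show above the nut; nothing touches it
- clamp_nut: square steel nut, 24 mm across flats, 16 mm tall, top edges bevelled 1.5 mm; origin at its underside. Turns against 0.1 N m until it comes home against a stop; then the torque climbs as the plate is carried round on its gasket. Firmly snug is 0.25 to 0.6 N m (2.5 to 6 N across the handle 100 mm out), over 0.7 N m is overtight
- plate: round aluminium pressure plate under the nut, 76 mm across, 8 mm thick; origin at the centre of its underside, on the nut's axis, 36 mm above the desk when home. Does not turn with the nut, but gives elastically on its gasket, 3 N m per rad clockwise from above: x axis along the holder's x when unloaded, 0.03 rad off while the nut runs, 0.08 to 0.2 rad when snug, and back to 0 when let go
- holder: aluminium filter holder screwed to the desk: foot plate 120 x 84 x 10 mm (long side along its x), round body 82 mm across, 36 mm high, over it the pressure plate with the nut in its middle. Origin at the centre of the underside, on the nut's axis; z up. The instrument between it and the wrench rises from 65 mm at its front to 140 mm: carry over it
- oil_bottle: bystander, leave alone: small white bottle with a black dropper cap, 30 x 30 x 78 mm; origin at the centre of its underside
- stain_bottle: bystander, leave alone: white bottle with a blue cap, 34 x 34 x 79 mm; origin at the centre of its underside
- petri_dish: bystander, leave alone: clear dish, 58 mm across, 14 mm tall; origin at the centre of its underside
- tape_roll: bystander, leave alone: roll of clear tape lying flat, 57 mm across, 18 mm tall; origin at the centre of its underside
- tweezers: bystander, leave alone: steel tweezers lying flat, 12 x 120 x 10 mm; origin at the centre of its underside
- bench_timer: bystander, leave alone: white bench timer standing, 34 x 66 x 60 mm; origin at the centre of its underside

How it is judged:
By the outcome, as a careful person would: the job done as asked, in the order asked, and still so for the second after the job is handed in, with the robot touching nothing.
It also fails if it takes over 72 s, if anything falls off the work surface, if the arm or the gripper's body presses on something with over 40 N, if the wrist force passes 120 N, or if a joint passes its speed limit or range.

## Robot

A 7-joint arm with a two-finger parallel gripper is mounted at the origin on a cart in front of the work surface, level with it; the furniture and walls round the work are solid. World frame = base frame: x ahead of the robot, y to its left, z up, the work surface at z = 0. Lengths are in m, angles in rad, forces in N, time in s.
With the tool pointing down it reaches from about 0.4 to 0.85 m from the base axis. Payload 4.5 kg.
Tool frame: the origin (TCP) lies midway between the tips of the shut fingers; the grasp point (between the pads) lies 19 mm behind it; z points along the fingers, y is the direction in which the jaws open and shut (so a half turn about z gives the same grasp; the last joint's range is limited). The gripper opens to 88 mm and grips with 3 to 60 N. Pads are 18 mm wide; open, the fingers measure 123 mm over their backs; the gripper's body (75 mm by 187 mm) begins 45 mm behind the grasp point.
Start: joints at [-1.129, 0.689, -0.195, 1.565, 0.157, 0.902, -0.215], TCP at [0.248, 0.574, 0.2] pointing down, gripper open.
Joint ranges: [-3.01, 3.01], [-0.46, 2.08], [-1.47, 1.51], [0.13, 2.56], [-1, 4.14], [0.04, 2.09], [-2.66, 2.66]. Speed limits (rad/s): [2.57, 2.57, 3.14, 3.14, 3.14, 3.14, 3.14].

## Interface

Orientations are given as a unit quaternion [x, y, z, w].
In Python, from plant import r gives the robot as it stands. The module is installed in compiled form; this text tells all that it offers.
- The arm moves only by the tool carry_out, never from a script. Its argument "commands" is a list of rows, each a list of 6 numbers: the shift along the tool's x, y, z in m, then the turn, a rotation vector about the tool's x, y, z in degrees. In form: [[dx, dy, dz, wx, wy, wz], ...]. A call has 1 to 12 rows; each row is the pose to reach, as a shift and turn from the pose commanded when the call began, along the tool's axes at that moment; what a row does not reach only later rows make up. A row lasts 1/10 s, in which the tool goes at most 50 mm and 8.59 degrees, less where a joint would pass 70% of its speed; a pose out of reach is approached as far as the arm can. A call with a gripper value outside its range is refused whole. "fingers" is the closure in counts, from 0 (fully open) to 255 (shut), set as the call begins (left out, the last holds). The fingers move at their own pace and stop on an object; "grip_force" is the grip in N (left out, the last holds). Time passes only in rows, so rows that repeat a pose let the fingers close. It gives the time, the measured TCP pose, the force and the opening at its end, in the units of the state.
- r.get_state(): the state, without advancing time (a new reading comes with each control period).
- r.snapshot(name): name is "scene" or "top"; returns a dict with "img" (480x640x3 uint8, blue, green, red), "intrinsics" (3x3 intrinsics, pixels), "extrinsics" (4x4, takes a point from camera to world coordinates). Camera axes: x right, y down, z forward; pixel columns grow to the right and rows downward; lengths in m; the calibration is good to about 2 mm. A picture is of the moment at which its call begins. There is no depth.
- r.finish_job(): hands the job in, once; it reports no verdict.
Trained networks look in a picture, given as the dict that the camera call returned (one of the last four; its "shot" number tells which), for a name from the list of things; names that differ only in an ending like _2 or _b are one class to them, and where a whole thing is asked for, a point or a joint stands for the part that bears it (a point fixed in the world has none). Each returns a list of dicts, best first, with "p" (0 to 1); they miss things now and then, are a little off and sometimes report something else, mostly with a low value. They report only what shows in the picture. A call takes as long as a camera call.
- r.spot_in(picture, label): "xyz" ([x, y, z] in m, in world coordinates, good to about 4 mm: the middle of the surface that is visible of it).
- r.spot_point(picture, label): "xyz" ([x, y, z] in m, in world coordinates, good to about 4 mm: a listed point, or the origin of a listed thing).
The state is a dict: "clock": time; "q": joint angles; "qd": joint speeds; "joint_torque": joint torques, N m; "tool_pos": TCP position; "eef_rot": TCP orientation; "contact_force": force on the tool from outside, world axes, zero at the start; "moment": the same for the moment, N m; "opening": opening from 0.0 (shut) to 1.0 (fully open).
Only numpy, scipy, OpenCV 4.12 (cv2) and the standard library are available. Lean on these libraries where they do the work, as an engineer would, in place of code of your own. Each camera call takes 0.05 s, during which the arm holds its last target.

## Working session

There is one attempt and no reset: what is moved stays moved. The work goes in short steps, Python scripts to look and compute and a tool call to move; the robot and the scene stay as the last step left them, time stands still between calls to the robot, and variables do not carry over. Pictures are saved under pics/ and viewed, and the job is handed in when it is done.

Besides the shell and the picture viewer there is one more tool, called after "Emit:" by a JSON object that holds its "op" and its "data". carry_out: Moves the arm, as the interface text tells. Its arguments: {"type":"object","properties":{"commands":{"type":"array","items":{"type":"array","items":{"type":"number"}}},"fingers":{"type":"number"},"grip_force":{"type":"number"}},"required":["commands"]}

```bash
mkdir -p pics; cat > h.py <<'E'
from plant import r
import numpy as np, cv2
from scipy.spatial.transform import Rotation as R
np.set_printoptions(precision=4,suppress=True)
def snap(name,fn=None):
    s=r.snapshot(name)
    if fn: cv2.imwrite('pics/'+fn+'.png',s['img'])
    return s
def proj(s,p):
    E=np.array(s['extrinsics']);K=np.array(s['intrinsics'])
    c=np.linalg.inv(E)@np.append(p,1); u=K@c[:3]; return u[:2]/u[2]
def ray(s,uv,z):
    E=np.array(s['extrinsics']);K=np.array(s['intrinsics'])
    d=E[:3,:3]@np.linalg.inv(K)@np.array([uv[0],uv[1],1.]); o=E[:3,3]
    return o+d*(z-o[2])/d[2]
def tool(): 
    st=r.get_state(); return np.array(st['tool_pos']),R.from_quat(st['eef_rot'])
E
python3 - <<'E'
from h import *
st=r.get_state(); print({k:np.array(v) for k,v in st.items()})
for n in('scene','top'):
    s=snap(n,n+'0'); print(n,np.array(s['extrinsics']),np.array(s['intrinsics']))
    for l in('wrench','grip','socket','nut_top','clamp_nut','plate','holder'):
        for f in('spot_in','spot_point'):
            try: print(l,f,[(np.array(d['xyz']),round(d['p'],2),{k:v for k,v in d.items() if k not in('xyz','p')}) for d in getattr(r,f)(s,l)[:2]])
            except Exception as e: print(l,f,e)
print(r.get_state()['clock'])
E
```

```text
{'clock': array(0.), 'q': array([-1.1292,  0.69  , -0.1945,  1.5663,  0.1573,  0.9025, -0.2151]), 'qd': array([-0.0001,  0.0005, -0.0005,  0.0012,  0.0003,  0.0024,  0.0027]), 'joint_torque': array([  0.0003, -52.7564,  -1.2667, -15.3428,  -0.0526,   0.0066,
         0.0002]), 'tool_pos': array([0.2476, 0.5731, 0.1989]), 'eef_rot': array([ 0.2024,  0.9793, -0.0009, -0.0001]), 'contact_force': array([0.3043, 0.1727, 0.4226]), 'moment': array([ 0.0294, -0.0175,  0.085 ]), 'opening': array(1.0001)}
scene [[-0.8781 -0.2614  0.4008  0.0324]
 [-0.4782  0.5094 -0.7154  1.0838]
 [-0.0171 -0.8199 -0.5723  0.8556]
 [ 0.      0.      0.      1.    ]] [[542.4058   0.     321.3291]
 [  0.     542.4058 247.7891]
 [  0.       0.       1.    ]]
wrench spot_in []
wrench spot_point []
grip spot_in []
grip spot_point []
socket spot_in []
socket spot_point [(array([ 0.6742, -0.1263, -0.0013]), 0.56, {})]
nut_top spot_in [(array([0.5332, 0.2993, 0.0551]), 0.67, {})]
nut_top spot_point [(array([0.537 , 0.292 , 0.0605]), 0.64, {})]
clamp_nut spot_in []
clamp_nut spot_point [(array([0.5354, 0.2966, 0.0488])
[... 889 characters left out ...]
ray([ 0.5046, -0.1274, -0.0012]), 0.61, {}), (array([ 0.6723, -0.1271, -0.0015]), 0.47, {})]
nut_top spot_in [(array([0.5386, 0.2895, 0.0628]), 0.71, {}), (array([ 0.504 , -0.1303,  0.0222]), 0.7, {})]
nut_top spot_point [(array([0.5386, 0.2918, 0.0646]), 0.52, {})]
clamp_nut spot_in [(array([0.5383, 0.2881, 0.0664]), 0.48, {})]
clamp_nut spot_point [(array([0.5376, 0.2917, 0.0477]), 0.62, {})]
plate spot_in [(array([0.5409, 0.2912, 0.0488]), 0.83, {})]
plate spot_point [(array([0.5358, 0.2956, 0.0394]), 0.68, {}), (array([ 0.5051, -0.1271,  0.0038]), 0.58, {})]
holder spot_in [(array([0.536 , 0.2883, 0.0314]), 0.61, {})]
holder spot_point [(array([ 0.5398,  0.2944, -0.0016]), 0.71, {})]
1.5
```

View pics/top0.png

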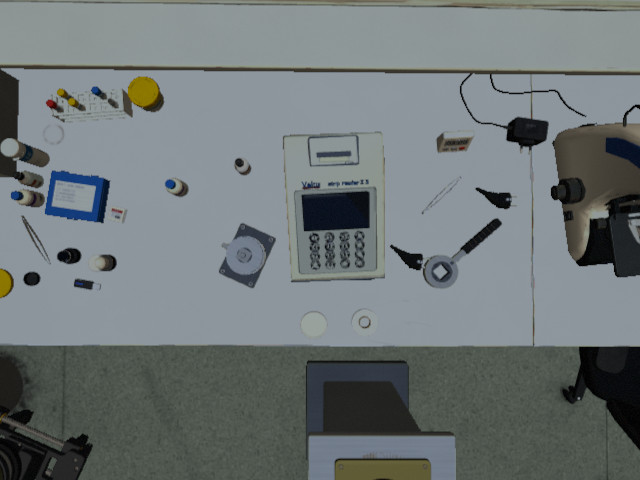

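View pics/scene0.png

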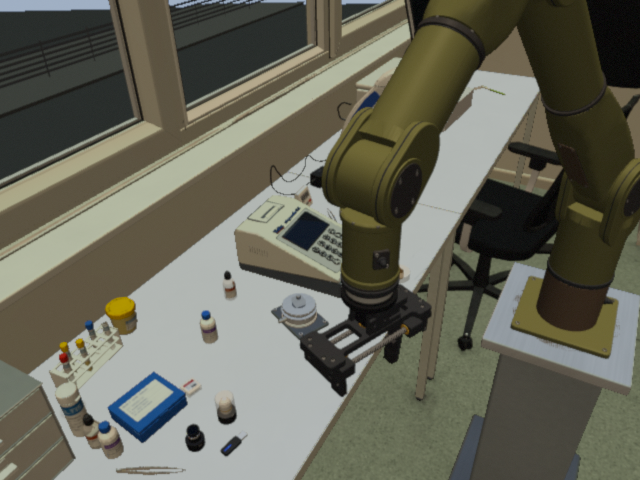

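```bash
python3 - <<'E'
import cv2
im=cv2.imread('pics/top0.png')
a=cv2.resize(im[190:310,400:530],None,fx=6,fy=5.0,interpolation=cv2.INTER_CUBIC)
cv2.imwrite('pics/cw.png',cv2.resize(im[200:300,410:530],None,fx=6,fy=6,interpolation=cv2.INTER_CUBIC))
cv2.imwrite('pics/cn.png',cv2.resize(im[190:290,190:310],None,fx=6,fy=6,interpolation=cv2.INTER_CUBIC))
E
```

```text
(no output)
```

View pics/cw.png

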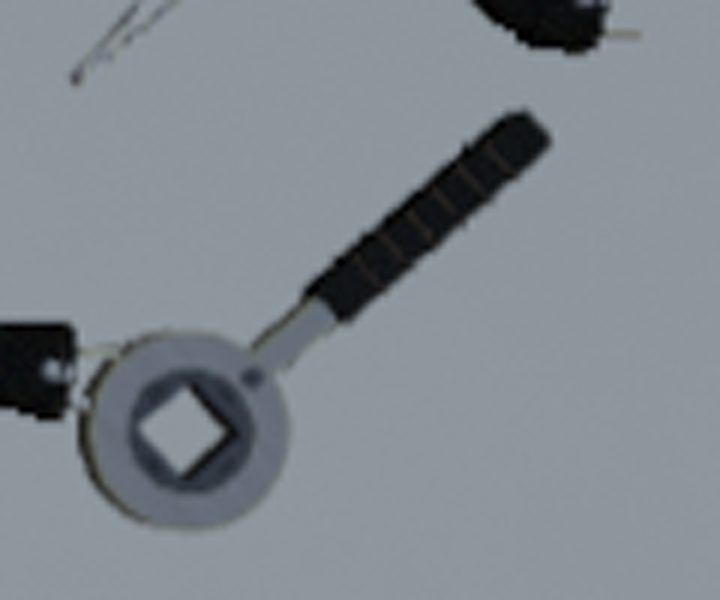

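View pics/cn.png

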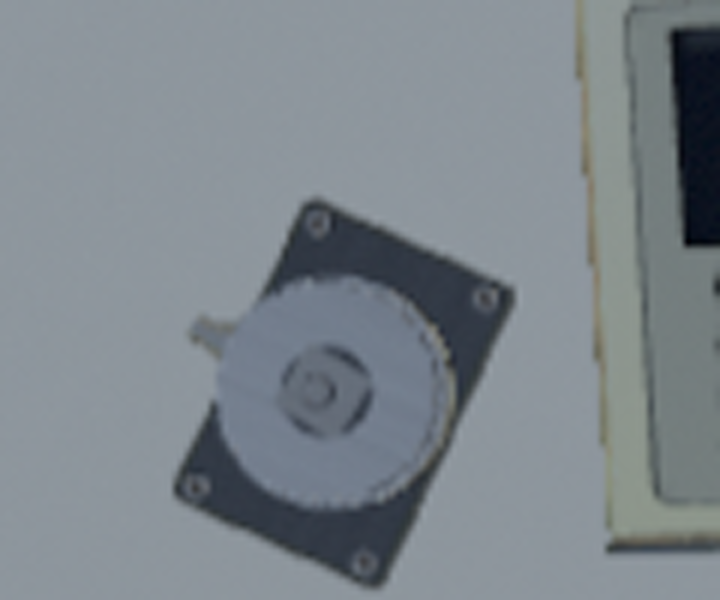

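The top view shows the wrench head at about (441,272), with its grip running up-right to about (499,221). The nut is at about (244,255), and the instrument sits between them in columns 285–385. Next I'll refine the angles.

```bash
python3 - <<'E'
import cv2,numpy as np
im=cv2.imread('pics/top0.png')
def crop(x0,y0,w,h,f,fn):
    a=im[y0:y0+h,x0:x0+w].astype(float)
    lo,hi=np.percentile(a,1),np.percentile(a,99); a=np.clip((a-lo)/(hi-lo)*255,0,255).astype(np.uint8)
    cv2.imwrite(fn,cv2.resize(a,None,fx=f,fy=f,interpolation=cv2.INTER_LANCZOS4))
crop(229,240,30,30,20,'pics/n1.png')
crop(426,256,30,30,20,'pics/s1.png')
E
```

```text
(no output)
```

View pics/n1.png

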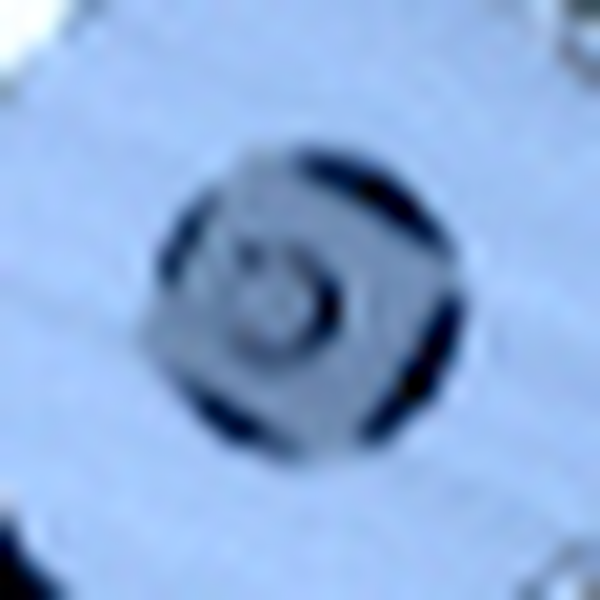

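View pics/s1.png

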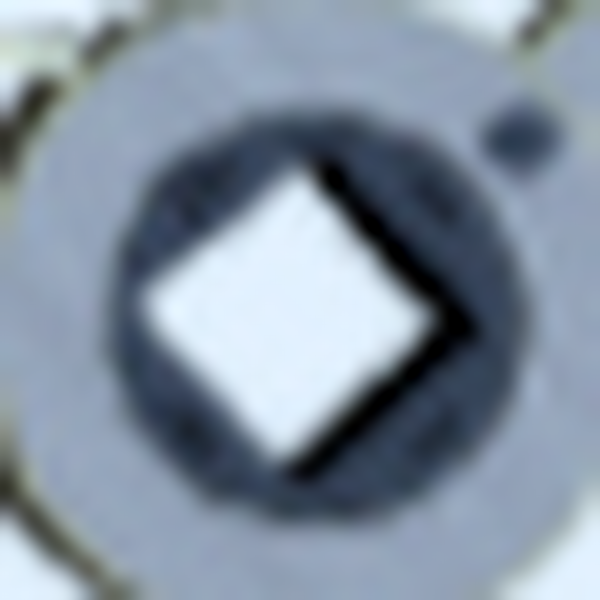

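```bash
python3 - <<'E'
from h import *
im=cv2.imread('pics/top0.png')
class S(dict):pass
s={'extrinsics':[[0.0049,-0.9994,0.0351,0.5271],[-0.9999,-0.0054,-0.0136,0.1408],[0.0138,-0.035,-0.9993,1.0592],[0,0,0,1]],'intrinsics':[[485.7947,0,324.3133],[0,485.7947,242.9467],[0,0,1]]}
g=cv2.cvtColor(im,cv2.COLOR_BGR2GRAY)
# grip black: axis
m=np.zeros_like(g);m[210:262,452:505]=(g[210:262,452:505]<60)*255
n,l,st,c=cv2.connectedComponentsWithStats(m); i=1+np.argmax(st[1:,4]); ys,xs=np.where(l==i)
pts=np.array([ray(s,(x,y),0.018)[:2] for x,y in zip(xs,ys)])
mu=pts.mean(0);u,sv,vt=np.linalg.svd(pts-mu);d=vt[0]
t=(pts-mu)@d
print('grip',mu,np.degrees(np.arctan2(d[1],d[0])),t.min(),t.max(),st[i])
# head: gray disc darker than desk
print(g[272,420:465],g[240:300,430])
print('headpix->',ray(s,(441.3,271.7),0.024), 'nut',ray(s,(244.2,255.2),0.0635))
# tests of projections
for p in([.5046,-.1274,.024],[.5383,.2925,.0635]): print(proj(s,np.array(p)))
E
```

```text
grip [ 0.5816 -0.2109] 130.41705229247998 -0.05066083024303844 0.055058492920047886 [460 219  41  35 402]
[149 148 138  37  59 106 109 107 105 106 104  80  59  87 133 148 148 149
 149 149 149 149 149 149 149 146 126  58  19  26  54  62  85 108 110 108
 108 113 133 149 149 149 148 149 149] [148 149 149 149 149 149 149 149 149 149 149 149 149 149 149 149 145 119
  77  91 107 109 110 109 108 109 109 108 108 108 108 106 104 103 104 107
 109 109 110 110 109 109 109 100  74  96 137 150 149 149 149 149 148 149
 149 149 149 148 149 148]
headpix-> [ 0.5034 -0.1234  0.024 ] nut [0.5361 0.2909 0.0635]
[443.1686 271.1345]
[243.4468 254.131 ]
```

```bash
cat >> h.py <<'E'
def jaw():
    p,q=tool(); y=q.as_matrix()[:,1]; return np.degrees(np.arctan2(y[1],y[0]))
def row(P,j,dyaw=None,level=True):
    """row to reach TCP P with jaw angle j deg (tool down), from measured pose"""
    p,q=tool(); M=q.as_matrix()
    a=np.radians(j); y=np.array([np.cos(a),np.sin(a),0]);z=np.array([0,0,-1.]);x=np.cross(y,z)
    T=np.stack([x,y,z],1)
    rv=R.from_matrix(M.T@T).as_rotvec(degrees=True)
    return np.round(np.r_[1000*(M.T@(np.array(P)-p)),rv],2)
def arc(C,h0,h1,n,rg,z0,z1):
    out=[]
    for k in range(1,n+1):
        h=h0+(h1-h0)*k/n; a=np.radians(h)
        P=[C[0]+rg*np.cos(a),C[1]+rg*np.sin(a),z0+(z1-z0)*k/n]
        rr=row(P,h-90); out.append([round(v/1000,4) for v in rr[:3]]+[round(v,2) for v in rr[3:]])
    return out
E
python3 - <<'E'
from h import *
print(jaw())
print(row([.42,.15,.30],-38))
E
```

```text
66.63633128351893
[-326.09 -320.76 -100.28    0.     -0.    104.64]
```

Emit:
{"op": "carry_out", "data": {"commands": [[-0.326,-0.321,-0.1,0,0,105],[-0.326,-0.321,-0.1,0,0,105],[-0.326,-0.321,-0.1,0,0,105],[-0.326,-0.321,-0.1,0,0,105],[-0.326,-0.321,-0.1,0,0,105],[-0.326,-0.321,-0.1,0,0,105],[-0.326,-0.321,-0.1,0,0,105],[-0.326,-0.321,-0.1,0,0,105],[-0.326,-0.321,-0.1,0,0,105],[-0.326,-0.321,-0.1,0,0,105],[-0.326,-0.321,-0.1,0,0,105],[-0.326,-0.321,-0.1,0,0,105]], "fingers": 130}}

```text
clock: 2.7
tool_pos: [0.4203, 0.1489, 0.3002]
eef_rot: [0.895, 0.446, 0.001, -0.0]
contact_force: [-0.0, -0.4, -0.2]
opening: 0.49
```

```bash
python3 - <<'E'
from h import *
print(jaw(),tool()[0],r.get_state()['q'],r.get_state()['clock'])
c=np.array([.5034,-.1234]);h=np.radians(-49); g=c+.1*np.array([np.cos(h),np.sin(h)]); print(g)
print(row([*g,.10],-139))
E
```

```text
-36.98298882618976 [0.4203 0.1489 0.3002] [-0.6727  0.3282  0.3193  1.9458 -0.1313  0.8862 -0.9317] 2.7
[ 0.569  -0.1989]
[-188.6   327.96  200.06   -0.04   -0.06  102.02]
```

Emit:
{"op": "carry_out", "data": {"commands": [[-0.189,0.328,0,0,0,102],[-0.189,0.328,0,0,0,102],[-0.189,0.328,0,0,0,102],[-0.189,0.328,0,0,0,102],[-0.189,0.328,0,0,0,102],[-0.189,0.328,0,0,0,102],[-0.189,0.328,0,0,0,102],[-0.189,0.328,0,0,0,102],[-0.189,0.328,0.2,0,0,102],[-0.189,0.328,0.2,0,0,102],[-0.189,0.328,0.2,0,0,102],[-0.189,0.328,0.2,0,0,102]]}}

```text
clock: 3.9
tool_pos: [0.5713, -0.1969, 0.0979]
eef_rot: [0.911, -0.413, 0.0, -0.0]
contact_force: [1.0, 1.2, -0.1]
opening: 0.492
```

```bash
python3 - <<'E'
from h import *
print(jaw(),tool()[0],r.get_state()['q'],r.get_state()['clock'])
print(row([.569,-.1989,.06],-139),row([.569,-.1989,.004],-139))
s=snap('top','t1')
im=s['img'][180:300,400:540]; cv2.imwrite('pics/t1c.png',cv2.resize(im,None,fx=5,fy=5,interpolation=cv2.INTER_CUBIC))
E
```

```text
-138.79685964634757 [ 0.5713 -0.1969  0.0979] [-0.0776  0.8899  0.6289  1.7444 -0.73    0.7555 -1.4936] 3.9
[-0.02  3.11 37.88 -0.02 -0.03  0.2 ] [-0.05  3.13 93.88 -0.02 -0.03  0.2 ]
```

View pics/t1c.png

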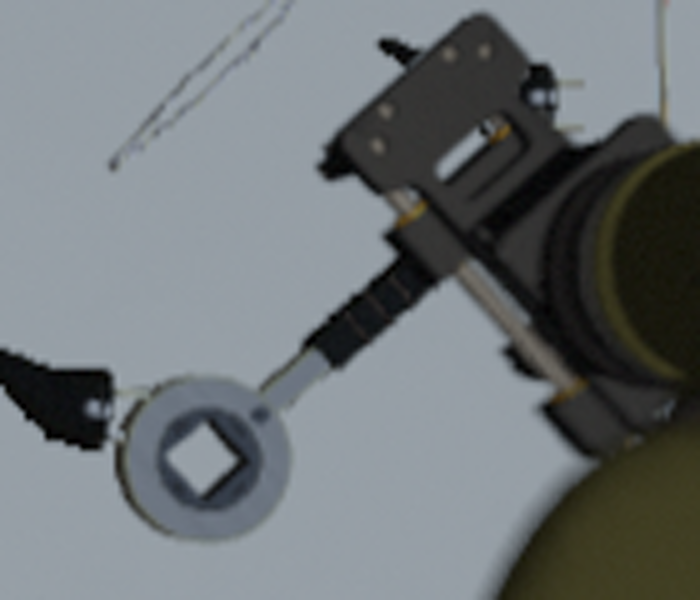

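Emit:
{"op": "carry_out", "data": {"commands": [[0,0.003,0.04,0,0,0],[0,0.003,0.07,0,0,0],[0,0.003,0.085,0,0,0],[0,0.003,0.093,0,0,0],[0,0.003,0.093,0,0,0]]}}

```text
clock: 4.45
tool_pos: [0.5693, -0.1992, 0.0072]
eef_rot: [0.912, -0.41, 0.0, -0.0]
contact_force: [1.2, 0.1, 0.1]
opening: 0.49
```

```bash
python3 - <<'E'
from h import *
st=r.get_state();print(jaw(),tool()[0],np.array(st['contact_force']),np.array(st['moment']))
print(row([.569,-.1989,.004],-139))
s=snap('scene','s2');print(proj(s,[.569,-.1989,.02])); print(r.get_state()['q'])
E
```

```text
-138.43973704814087 [ 0.5693 -0.1992  0.0072] [1.2446 0.0623 0.0579] [0.146  0.1982 0.0358]
[-0.46  0.05  3.15 -0.04 -0.01  0.56]
[374.0467 211.2271]
[-0.0122  1.0051  0.507   1.7778 -0.8348  0.5861 -1.3966]
```

View pics/s2.png

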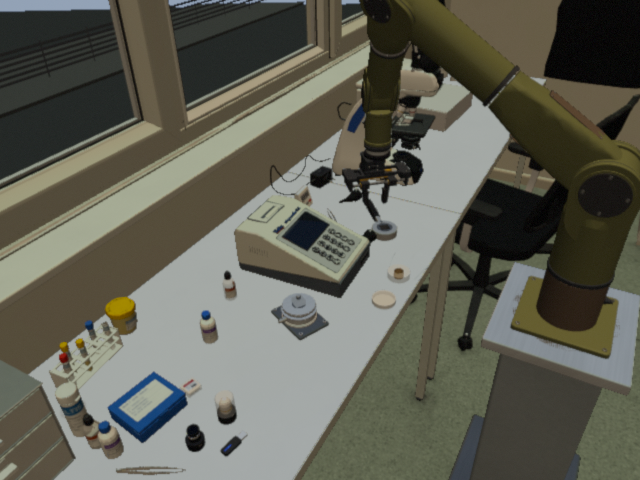

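Emit:
{"op": "carry_out", "data": {"commands": [[0,0,0.002,0,0,0],[0,0,0.002,0,0,0],[0,0,0.002,0,0,0],[0,0,0.002,0,0,0],[0,0,0.002,0,0,0],[0,0,0.002,0,0,0],[0,0,0.002,0,0,0],[0,0,0.002,0,0,0]], "fingers": 255, "grip_force": 45}}

```text
clock: 5.3
tool_pos: [0.5688, -0.1992, 0.0047]
eef_rot: [0.912, -0.411, -0.0, -0.0]
contact_force: [-0.1, 0.2, -0.2]
opening: 0.004
```

```bash
python3 - <<'E'
from h import *
st=r.get_state();print(jaw(),tool()[0],np.array(st['contact_force']),np.array(st['moment']),st['opening'])
s=snap('top','t3')
im=s['img'][180:300,400:540]; cv2.imwrite('pics/t3c.png',cv2.resize(im,None,fx=5,fy=5,interpolation=cv2.INTER_CUBIC))
E
```

```text
-138.49641644026335 [ 0.5688 -0.1992  0.0047] [-0.1272  0.1666 -0.2367] [0.0461 0.1406 0.0726] 0.003906705043521188
```

View pics/t3c.png

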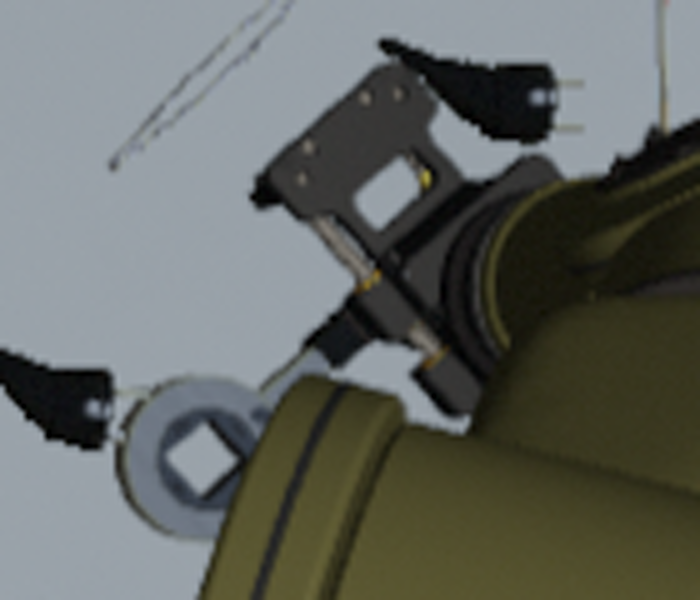

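```bash
python3 - <<'E'
from h import *
s=snap('top','t4'); p,q=tool()
im=s['img'].copy()
for P,c in((p,(0,0,255)),(p-.019*q.as_matrix()[:,2],(0,255,0)),([p[0],p[1],.09],(255,0,0)),([.5816,-.2109,.02],(0,255,255))):
    u=proj(s,P);print(u); 
print(p,r.get_state()['opening'])
for l in('wrench','grip','socket'): print(l,[(np.array(d['xyz']),round(d['p'],2)) for d in r.spot_point(s,l)[:2]])
s=snap('scene','s4'); im=s['img']
u=proj(s,p);print(u); x,y=int(u[0]),int(u[1])
cv2.imwrite('pics/s4c.png',cv2.resize(im[y-60:y+60,x-70:x+70],None,fx=5,fy=5,interpolation=cv2.INTER_CUBIC))
E
```

```text
[473.5278 241.5989]
[476.3727 241.2633]
[487.1713 239.9914]
[481.2101 235.4255]
[ 0.5688 -0.1992  0.0047] 0.004366410808151993
wrench [(array([ 0.5035, -0.1227,  0.0001]), 0.74), (array([0.3834, 0.1457, 0.0016]), 0.53)]
grip [(array([ 0.5691, -0.2008,  0.0126]), 0.68)]
socket [(array([ 0.5028, -0.1241, -0.0023]), 0.69), (array([ 0.6737, -0.1252, -0.0017]), 0.45)]
[373.9392 215.6097]
```

View pics/s4c.png

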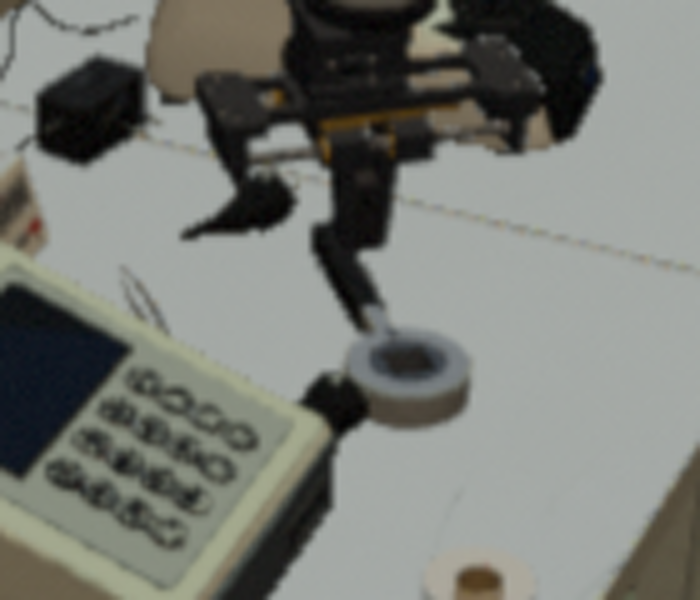

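```bash
python3 - <<'E'
from h import *
s=snap('scene'); 
c=np.array([.2476,.5731,.1989]);y=np.array([.396,.918,0])
for k in(-.044,0,.044): print(proj(s,c+k*y))
im=cv2.imread('pics/t4.png')[150:290,400:560]
cv2.imwrite('pics/t4c.png',cv2.resize(im,None,fx=5,fy=4.2857*7/6,interpolation=cv2.INTER_CUBIC)[:600])
p,q=tool()
s=snap('top'); y=q.as_matrix()[:,1]
for z in (0.09,.15):
  for k in(-.0935,0,.0935): print(z,(proj(s,[p[0]+k*y[0],p[1]+k*y[1],z])-[400,150])*5)
E
```

```text
[385.9109 379.3387]
[364.9289 393.324 ]
[342.8053 408.0702]
0.09 [281.1679 275.0075]
0.09 [435.81   449.9257]
0.09 [590.9651 625.4241]
0.15 [326.5237 257.0226]
0.15 [491.383  443.3753]
0.15 [656.8249 630.3866]
```

View pics/t4c.png

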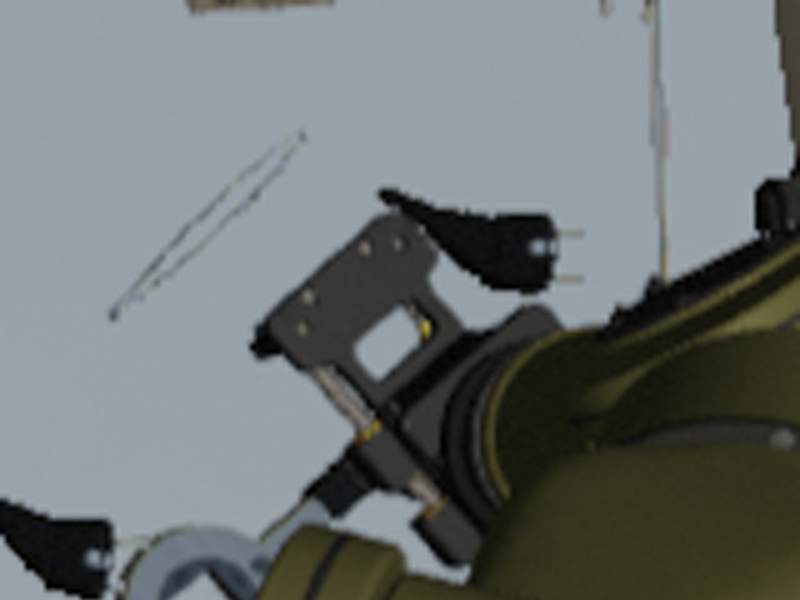

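Emit:
{"op": "carry_out", "data": {"commands": [[0,0,-0.005,0,0,0],[0,0,-0.005,0,0,0],[0,0,-0.005,0,0,0],[0,0,-0.005,0,0,0],[0,0,-0.005,0,0,0]], "fingers": 110}}

```text
clock: 6.2
tool_pos: [0.5688, -0.1991, 0.0096]
eef_rot: [0.912, -0.411, -0.0, -0.0]
contact_force: [-0.2, 0.2, 0.4]
opening: 0.434
```

```bash
python3 - <<'E'
from h import *
st=r.get_state();print(jaw(),tool()[0],np.array(st['contact_force']),st['opening'])
s=snap('scene','s5'); im=s['img']
p,q=tool();y=q.as_matrix()[:,1]
for k in(-.025,0,.025): print((proj(s,p+k*y)-[310,150])*6)
cv2.imwrite('pics/s5c.png',cv2.resize(im[150:250,310:440],None,fx=6,fy=6,interpolation=cv2.INTER_CUBIC))
E
```

```text
-138.4976641016979 [ 0.5688 -0.1991  0.0096] [-0.2211  0.1717  0.388 ] 0.4340753318608309
[335.731  391.8327]
[384.0459 385.2246]
[432.1016 378.652 ]
```

View pics/s5c.png

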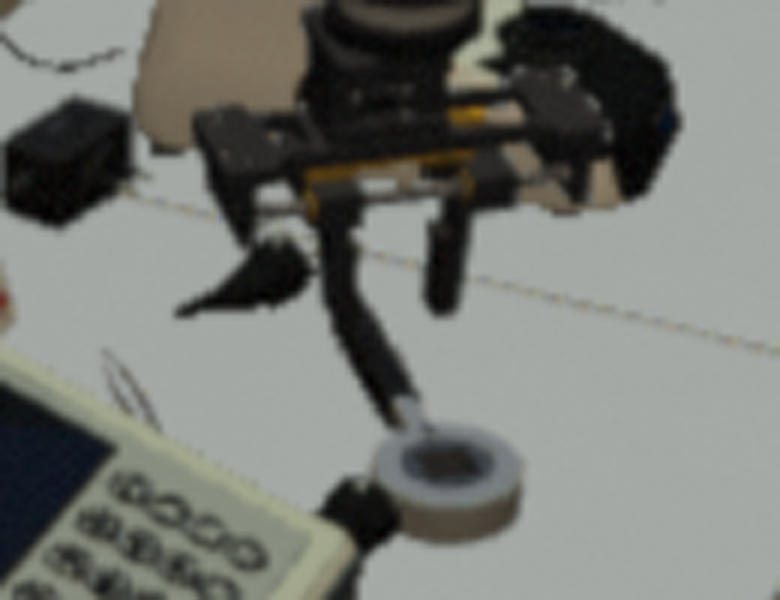

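```bash
python3 - <<'E'
from h import *
s=snap('scene')
h=np.radians(-49);c=np.array([.5034,-.1234])
for d in(0,.066,.1,.17): print(d,(proj(s,[*(c+d*np.array([np.cos(h),np.sin(h)])),.02])-[310,150])*6)
p,q=tool();y=q.as_matrix()[:,1]
for dz in(0,.03,.04,.05):
  for k in(-.019-.008,.019+.008): print(dz,k,(proj(s,p+k*y+[0,0,dz])-[310,150])*6)
print((proj(s,[p[0],p[1],.0096+.019+.045])-[310,150])*6)
E
```

```text
0 [446.5758 474.0896]
0.066 [404.7286 402.4519]
0.1 [384.2455 367.3869]
0.17 [344.1865 298.8103]
0 -0.027 [331.8601 392.2924]
0 0.027 [435.9395 378.0563]
0.03 -0.027 [333.6519 340.0166]
0.03 0.027 [438.8345 325.9342]
0.04 -0.027 [334.2577 322.3404]
0.04 0.027 [439.8133 308.3114]
0.05 -0.027 [334.868  304.5364]
0.05 0.027 [440.7991 290.562 ]
[389.116  272.4839]
```

The camera shows the fingertips about 40 mm above the reported TCP, which explains the empty grasp. I'll lower in guarded steps.

Emit:
{"op": "carry_out", "data": {"commands": [[0,0,0.01,0,0,0],[0,0,0.018,0,0,0],[0,0,0.022,0,0,0],[0,0,0.022,0,0,0]]}}

```text
clock: 6.7
tool_pos: [0.5681, -0.1988, -0.0134]
eef_rot: [0.912, -0.411, -0.001, -0.0]
contact_force: [0.3, 0.4, -0.2]
opening: 0.568
```

```bash
python3 - <<'E'
from h import *
st=r.get_state();print(jaw(),tool()[0],np.array(st['contact_force']),st['opening'])
s=snap('scene','s6'); im=s['img']
p,q=tool();y=q.as_matrix()[:,1]
for dz in (0,.04):
 for k in(-.027,.027): print((proj(s,p+k*y+[0,0,dz])-[310,150])*6)
cv2.imwrite('pics/s6c.png',cv2.resize(im[150:250,310:440],None,fx=6,fy=6,interpolation=cv2.INTER_CUBIC))
E
```

```text
-138.5062486378377 [ 0.5681 -0.1988 -0.0134] [ 0.3317  0.404  -0.2008] 0.567778853188341
[331.1414 431.0772]
[434.4203 416.695 ]
[333.5096 362.2358]
[438.242  348.0497]
```

View pics/s6c.png

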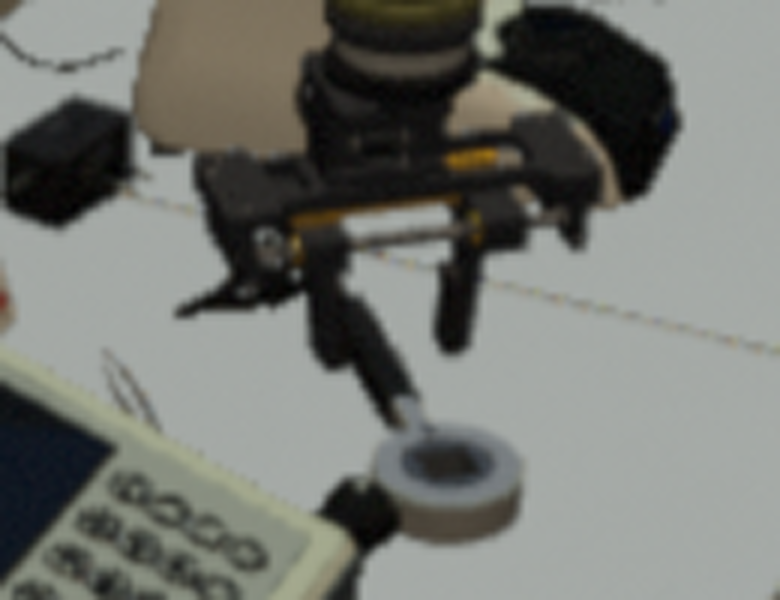

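Emit:
{"op": "carry_out", "data": {"commands": [[0,0,0.01,0,0,0],[0,0,0.014,0,0,0],[0,0,0.016,0,0,0],[0,0,0.016,0,0,0]]}}

```text
clock: 7.15
tool_pos: [0.5686, -0.1991, -0.0287]
eef_rot: [0.912, -0.411, -0.0, -0.0]
contact_force: [0.4, 0.3, 0.6]
opening: 0.567
```

```bash
python3 - <<'E'
from h import *
st=r.get_state();print(jaw(),tool()[0],np.array(st['contact_force']),st['opening'])
s=snap('scene','s7'); im=s['img']
p,q=tool();y=q.as_matrix()[:,1]
for dz in (.03,.04):
 for k in(-.033,.033): print((proj(s,p+k*y+[0,0,dz])-[310,150])*6)
cv2.imwrite('pics/s7c.png',cv2.resize(im[150:250,310:440],None,fx=6,fy=6,interpolation=cv2.INTER_CUBIC))
E
```

```text
-138.49647041312306 [ 0.5686 -0.1991 -0.0287] [0.4134 0.3169 0.6451] 0.5674951297236417
[319.8627 407.7155]
[446.7138 390.2655]
[320.4117 390.5079]
[447.7066 373.118 ]
```

View pics/s7c.png

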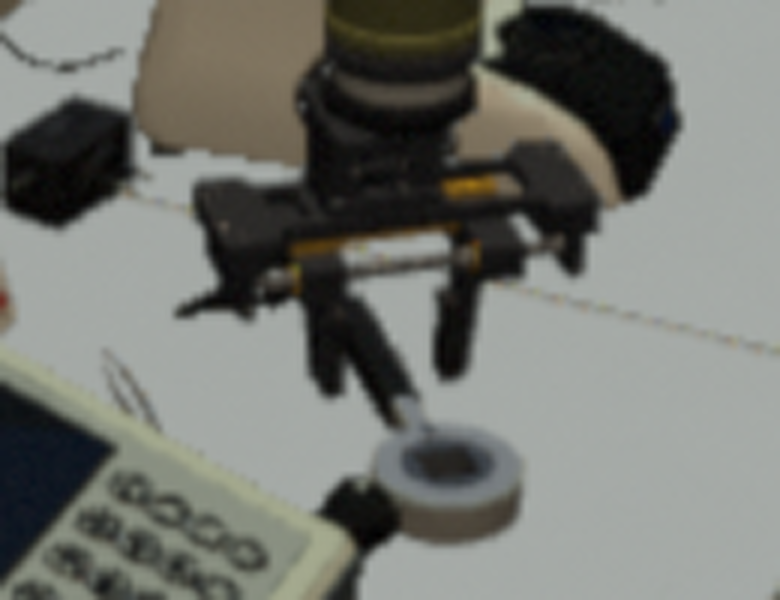

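Emit:
{"op": "carry_out", "data": {"commands": [[0,0,0.004,0,0,0],[0,0,0.004,0,0,0]]}}

```text
clock: 7.4
tool_pos: [0.5687, -0.199, -0.0326]
eef_rot: [0.912, -0.411, -0.0, -0.0]
contact_force: [-0.2, 0.4, -0.5]
opening: 0.571
```

Emit:
{"op": "carry_out", "data": {"commands": [[0,0,0,0,0,0],[0,0,0,0,0,0],[0,0,0,0,0,0],[0,0,0,0,0,0],[0,0,0,0,0,0],[0,0,0,0,0,0],[0,0,0,0,0,0]], "fingers": 255, "grip_force": 45}}

```text
clock: 8.1
tool_pos: [0.5691, -0.1991, -0.0322]
eef_rot: [0.912, -0.411, 0.0, -0.0]
contact_force: [0.2, 0.9, 0.4]
opening: 0.199
```

```bash
python3 - <<'E'
from h import *
st=r.get_state();print(jaw(),tool()[0],np.array(st['contact_force']),np.array(st['moment']),st['opening'],st['q'])
E
```

```text
-138.49007705433172 [ 0.5691 -0.1991 -0.0322] [0.2395 0.9397 0.435 ] [0.1527 0.0458 0.0234] 0.19927170536080863 [ 0.016   1.0599  0.4501  1.7782 -0.8762  0.517  -1.3626]
```

Emit:
{"op": "carry_out", "data": {"commands": [[0,0,-0.01,0,0,0],[0,0,-0.03,0,0,0],[0,0,-0.07,0,0,0],[0,0,-0.12,0,0,0],[0,0,-0.17,0,0,0],[0,0,-0.21,0,0,0],[0,0,-0.24,0,0,0],[0,0,-0.24,0,0,0]]}}

```text
clock: 8.9
tool_pos: [0.5706, -0.2012, 0.2123]
eef_rot: [0.912, -0.411, 0.004, 0.0]
contact_force: [0.3, -0.5, -2.8]
opening: 0.2
```

```bash
python3 - <<'E'
from h import *
st=r.get_state();print(jaw(),tool()[0],np.array(st['contact_force']),np.array(st['moment']),st['opening'],st['q'])
s=snap('scene','s8'); im=s['img']
p,q=tool();u=proj(s,p);print(u);x,y=int(u[0]),int(u[1])
cv2.imwrite('pics/s8c.png',cv2.resize(im[y-60:y+50,x-60:x+70],None,fx=6,fy=5.4,interpolation=cv2.INTER_CUBIC))
print(row([.43,.25,.21],54.5))
print(row([.40,.05,.21],-45))
E
```

```text
-138.53554690891357 [ 0.5706 -0.2012  0.2123] [ 0.2728 -0.5474 -2.7543] [-0.0386  0.0375  0.0496] 0.20026979528117822 [-0.1339  0.7562  0.7541  1.6512 -0.605   0.9724 -1.5854]
[376.7008 152.3942]
[-429.23 -193.58   -1.56   -0.26    0.11  166.98]
[-299.28  -38.62   -1.43    0.07   -0.21  -93.51]
```

View pics/s8c.png

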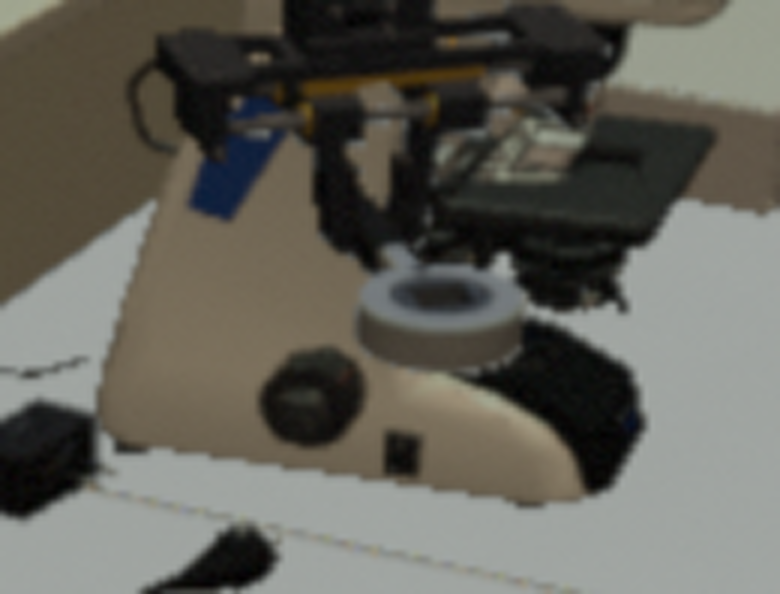

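Emit:
{"op": "carry_out", "data": {"commands": [[-0.3,-0.038,0,0,0,-93],[-0.3,-0.038,0,0,0,-93],[-0.3,-0.038,0,0,0,-93],[-0.3,-0.038,0,0,0,-93],[-0.3,-0.038,0,0,0,-93],[-0.3,-0.038,0,0,0,-93],[-0.3,-0.038,0,0,0,-93],[-0.3,-0.038,0,0,0,-93],[-0.3,-0.038,0,0,0,-93],[-0.3,-0.038,0,0,0,-93],[-0.3,-0.038,0,0,0,-93],[-0.3,-0.038,0,0,0,-93]]}}

```text
clock: 10.15
tool_pos: [0.3969, 0.0506, 0.2066]
eef_rot: [0.925, 0.379, -0.002, -0.001]
contact_force: [-0.2, -0.3, -2.1]
opening: 0.196
```

```bash
cat >> h.py <<'E'
# tool-frame offset of head centre (z0 = underside) from TCP
_a=np.radians(-138.49); _y=np.array([np.cos(_a),np.sin(_a)]); _x=np.array([-_y[1],_y[0]])
_d=np.array([.5034-.569,-.1234+.1991]); HO=np.array([_d@_x,_d@_y])
def tcp_for(C,j):
    a=np.radians(j); y=np.array([np.cos(a),np.sin(a)]); x=np.array([-y[1],y[0]])
    return np.array(C[:2])-HO[0]*x-HO[1]*y
def head():
    p,q=tool(); M=q.as_matrix(); return (p+HO[0]*M[:,0]+HO[1]*M[:,1]+np.array([0,0,.0322]))
E
python3 - <<'E'
from h import *
st=r.get_state();print(jaw(),tool()[0],st['q'],st['clock'],HO,head())
P=tcp_for([.537,.2913],55);print(P,row([*P,.12],55))
E
```

```text
-45.45985871047099 [0.3969 0.0506 0.2066] [-0.4651  0.4185  0.3251  2.2045 -0.2494  0.5557 -0.7462] 10.15 [-0.1002 -0.001 ] [ 0.3247 -0.0189  0.239 ]
[0.4556 0.3496] [ 251.8  -171.77   86.3    -0.23   -0.01 -100.46]
```

Emit:
{"op": "carry_out", "data": {"commands": [[0.252,-0.172,0,0,0,-100.5],[0.252,-0.172,0,0,0,-100.5],[0.252,-0.172,0,0,0,-100.5],[0.252,-0.172,0,0,0,-100.5],[0.252,-0.172,0,0,0,-100.5],[0.252,-0.172,0,0,0,-100.5],[0.252,-0.172,0,0,0,-100.5],[0.252,-0.172,0,0,0,-100.5],[0.252,-0.172,0,0,0,-100.5],[0.252,-0.172,0.05,0,0,-100.5],[0.252,-0.172,0.1,0,0,-100.5],[0.252,-0.172,0.13,0,0,-100.5]]}}

```text
clock: 11.35
tool_pos: [0.4546, 0.3476, 0.0732]
eef_rot: [0.3, 0.954, -0.003, -0.002]
contact_force: [-0.4, -1.4, -2.7]
opening: 0.197
```

```bash
python3 - <<'E'
from h import *
st=r.get_state();print(jaw(),tool()[0],st['q'],st['clock'],head(),st['contact_force'])
P=tcp_for([.537,.2913],55);print(P,row([*P,.05],55))
s=snap('top','t9')
cv2.imwrite('pics/t9c.png',cv2.resize(s['img'][190:310,190:330],None,fx=5,fy=5,interpolation=cv2.INTER_CUBIC))
print(proj(s,head()+[0,0,.024]),proj(s,[.537,.2913,.0635]))
s=snap('scene','s9')
cv2.imwrite('pics/s9c.png',cv2.resize(s['img'][230:370,230:390],None,fx=5,fy=4.3,interpolation=cv2.INTER_CUBIC))
E
```

```text
55.13350176354734 [0.4546 0.3476 0.0732] [-0.6555  0.8016 -0.1326  1.825   0.1853  0.5348  0.0536] 11.35 [0.5362 0.2895 0.1051] [-0.3518 -1.3521 -2.6657]
[0.4556 0.3496] [ 0.3   2.37 23.17 -0.43 -0.16  0.13]
[240.8252 255.7286] [244.0056 254.7664]
```

View pics/t9c.png

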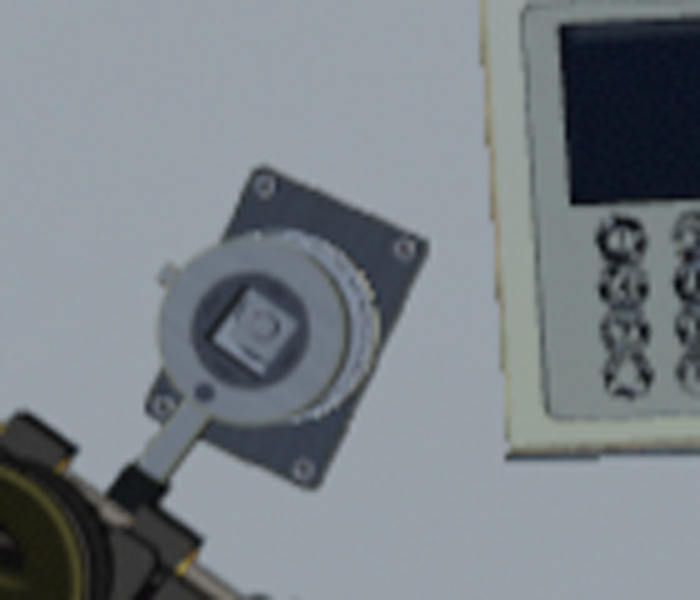

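View pics/s9c.png

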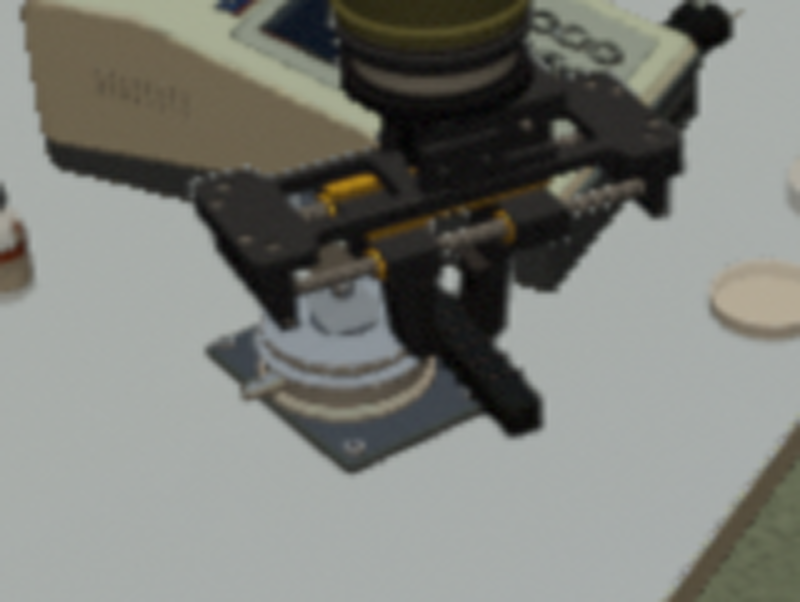

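```bash
python3 - <<'E'
from h import *
P=tcp_for([.5365,.2912],55);print(P,row([*P,.042],55))
E
```

```text
[0.4551 0.3495] [ 0.41  3.79 30.36 -0.7  -0.21 -0.12]
```

Emit:
{"op": "carry_out", "data": {"commands": [[0,0.002,0.015,-0.7,-0.2,0],[0,0.003,0.025,-0.7,-0.2,0],[0,0.003,0.03,-0.7,-0.2,0],[0,0.003,0.03,-0.7,-0.2,0]]}}

```text
clock: 11.85
tool_pos: [0.4593, 0.3524, 0.0478]
eef_rot: [0.301, 0.954, 0.005, 0.003]
contact_force: [-0.3, -0.5, -2.6]
opening: 0.2
```

```bash
python3 - <<'E'
from h import *
s=snap('top','t10')
st=r.get_state();print(jaw(),tool()[0],head(),st['contact_force'])
P=tcp_for([.5365,.2912],55);print(row([*P,.042],55))
a=s['img'][225:285,215:275].astype(float);a=np.clip((a-20)*1.7,0,255).astype(np.uint8)
cv2.imwrite('pics/t10c.png',cv2.resize(a,None,fx=10,fy=10,interpolation=cv2.INTER_CUBIC))
print((proj(s,head()+[0,0,.024])-[215,225])*10,(proj(s,head())-[215,225])*10,(proj(s,[.5365,.2912,.0635])-[215,225])*10)
E
```

```text
54.94329948097003 [0.4596 0.3526 0.0482] [0.5409 0.2942 0.0808] [-0.5205 -0.0282 -2.5455]
[ 1.93 -5.2   6.13  0.72  0.21 -0.06]
[243.4796 275.2238] [262.707  277.0538] [290.5197 300.1124]
```

View pics/t10c.png

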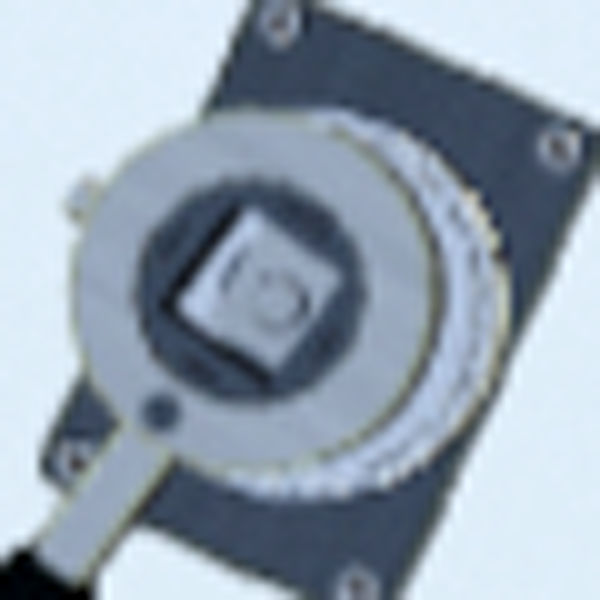

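Emit:
{"op": "carry_out", "data": {"commands": [[0.002,-0.005,0.005,0.7,0.2,0],[0.002,-0.005,0.005,0.7,0.2,0],[0.002,-0.005,0.005,0.7,0.2,0],[0.002,-0.005,0.005,0.7,0.2,0],[0.002,-0.005,0.005,0.7,0.2,0]]}}

```text
clock: 12.4
tool_pos: [0.4551, 0.3496, 0.0428]
eef_rot: [0.301, 0.954, 0.0, 0.0]
contact_force: [0.4, 0.4, -1.8]
opening: 0.2
```

```bash
python3 - <<'E'
from h import *
s=snap('top','t11')
st=r.get_state();print(jaw(),tool()[0],head(),st['contact_force'])
P=tcp_for([.5365,.2912],55);print(row([*P,.042],55))
a=s['img'][225:285,215:275].astype(float);a=np.clip((a-20)*1.7,0,255).astype(np.uint8)
cv2.imwrite('pics/t11c.png',cv2.resize(a,None,fx=10,fy=10,interpolation=cv2.INTER_CUBIC))
print((proj(s,head()+[0,0,.024])-[215,225])*10,(proj(s,head())-[215,225])*10,(proj(s,[.5365,.2912,.0635])-[215,225])*10)
E
```

```text
54.99380389771427 [0.4551 0.3496 0.0428] [0.5365 0.2913 0.075 ] [-0.3197  0.1264 -2.2574]
[-0.05 -0.1   0.83  0.02  0.   -0.01]
[262.758  298.2358] [281.4046 299.4931] [290.5197 300.1124]
```

View pics/t11c.png

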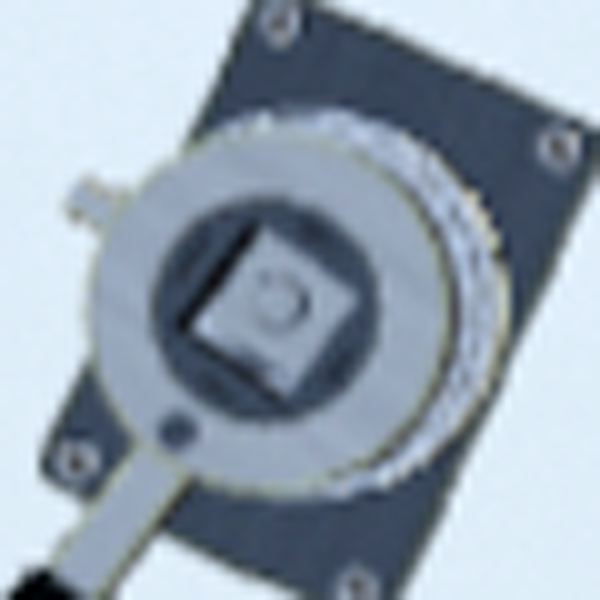

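```bash
python3 - <<'E'
from h import *
from scipy.optimize import least_squares
im=cv2.imread('pics/t11.png'); g=cv2.GaussianBlur(cv2.cvtColor(im,cv2.COLOR_BGR2GRAY),(0,0),.7).astype(float)
def edge(cx,cy,r0,r1,sgn,angs):
    pts=[]
    for a in angs:
        rr=np.arange(r0,r1,.1); xs=(cx+rr*np.cos(a)).astype(np.float32);ys=(cy+rr*np.sin(a)).astype(np.float32)
        v=cv2.remap(g.astype(np.float32),xs[None],ys[None],cv2.INTER_CUBIC)[0]; d=np.gradient(v)*sgn
        k=np.argmax(d); pts.append((xs[k],ys[k]))
    return np.array(pts)
def fit(p):
    f=lambda v:np.hypot(p[:,0]-v[0],p[:,1]-v[1])-v[2]
    s=least_squares(f,[*p.mean(0),10],loss='soft_l1',f_scale=.2);return s.x,np.std(f(s.x))
cx,cy=215+26.6,225+30.7
A=np.radians(np.arange(0,360,6))
print('wheel',fit(edge(cx,cy,9,14,1,A)))
A2=np.radians(np.r_[np.arange(150,360,6)])
print('head',fit(edge(cx,cy,15.5,20.5,1,np.radians(np.arange(150,250,5)))))
print('pred',26.3/1+215-0, 225+29.8)
im=cv2.imread('pics/top0.png');g=cv2.GaussianBlur(cv2.cvtColor(im,cv2.COLOR_BGR2GRAY),(0,0),.7).astype(float)
print('plate0',fit(edge(244,256,16,22,-1,np.radians(np.r_[np.arange(100,180,5),np.arange(200,300,5)]))))
print('wheel0',fit(edge(442,271.5,9,13,1,A)))
s={'extrinsics':[[0.0049,-0.9994,0.0351,0.5271],[-0.9999,-0.0054,-0.0136,0.1408],[0.0138,-0.035,-0.9993,1.0592],[0,0,0,1]],'intrinsics':[[485.7947,0,324.3133],[0,485.7947,242.9467],[0,0,1]]}
print(proj(s,[.5365,.2912,.0475]))
E
```

```text
wheel (array([241.0757, 255.5839,  11.2861]), np.float64(0.29271321629407693))
head (array([247.8232, 258.6282,  25.1944]), np.float64(1.1304842682430118))
pred 241.3 254.8
plate0 (array([245.2836, 255.3271,  19.6955]), np.float64(0.6823191718636707))
wheel0 (array([441.3002, 271.4482,  10.472 ]), np.float64(0.31430409733228576))
[245.2396 255.0933]
```

```bash
cat >> h.py <<'E'
HO=np.array([-.0988,-.0015]); C=np.array([.536,.2911])
def tor():
    st=r.get_state(); F=np.array(st['contact_force']);M=np.array(st['moment']);p=np.array(st['tool_pos'])
    d=p-np.r_[C,0]; return F,M,np.cross(d,F)[2]
E
python3 - <<'E'
from h import *
P=tcp_for(C,55);print(row([*P,.0425],55),tor())
E
```

```text
[-1.06 -0.01  0.33  0.02  0.   -0.01] (array([-0.3197,  0.1264, -2.2574]), array([-0.0034,  0.0718, -0.0815]), np.float64(0.008479854454383219))
```

Emit:
{"op": "carry_out", "data": {"commands": [[-0.001,0,0.004,0,0,0],[-0.001,0,0.008,0,0,0],[-0.001,0,0.012,0,0,0],[-0.001,0,0.014,0,0,0],[-0.001,0,0.016,0,0,0],[-0.001,0,0.016,0,0,0]]}}

```text
clock: 13.05
tool_pos: [0.4564, 0.3495, 0.0268]
eef_rot: [0.3, 0.954, 0.001, 0.0]
contact_force: [2.7, 0.9, -1.5]
opening: 0.198
```

```bash
python3 - <<'E'
from h import *
P=tcp_for(C,55);print(row([*P,.0155],55),tor(),head())
E
```

```text
[ 0.09 -0.74 11.29  0.1   0.03  0.04] (array([ 2.6604,  0.8783, -1.4999]), array([ 0.2716, -0.3229,  0.1548]), np.float64(-0.22536963921183523)) [0.5365 0.2917 0.059 ]
```

Emit:
{"op": "carry_out", "data": {"commands": [[-0.0005,0.0005,0.003,0,0,0],[-0.0005,0.0005,0.006,0,0,0],[-0.0005,0.0005,0.009,0,0,0],[-0.0005,0.0005,0.01,0,0,0],[-0.0005,0.0005,0.01,0,0,0]]}}

```text
clock: 13.55
tool_pos: [0.4566, 0.3494, 0.0164]
eef_rot: [0.3, 0.954, 0.0, 0.0]
contact_force: [1.9, 1.2, -2.4]
opening: 0.198
```

```bash
python3 - <<'E'
from h import *
P=tcp_for(C,55);print(row([*P,.0155],55),tor(),head())
s=snap('top','t12')
a=s['img'][225:285,215:275].astype(float);a=np.clip((a-20)*1.7,0,255).astype(np.uint8)
cv2.imwrite('pics/t12c.png',cv2.resize(a,None,fx=10,fy=10,interpolation=cv2.INTER_CUBIC))
E
```

```text
[ 0.28 -0.72  0.94  0.03 -0.01  0.03] (array([ 1.9347,  1.2182, -2.41  ]), array([ 0.3648, -0.2338,  0.2123]), np.float64(-0.20961151798410543)) [0.5367 0.2916 0.0486]
```

View pics/t12c.png

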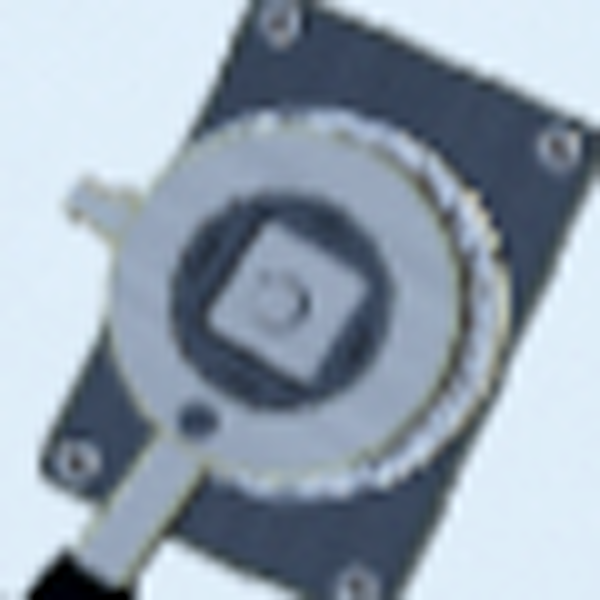

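```bash
cat >> h.py <<'E'
def plan(Cc,j0,j1,n,z0,z1):
    for k in range(1,n+1):
        j=j0+(j1-j0)*k/n; P=tcp_for(Cc,j); rr=row([*P,z0+(z1-z0)*k/n],j)
        print([round(v/1000,4) for v in rr[:3]]+[0,0,round(rr[5],1)],end=', ')
    print()
E
python3 - <<'E'
from h import *
plan([.5373,.292],55,-10,11,.0162,.0155)
E
```

```text
[np.float64(-0.001), np.float64(0.0109), np.float64(0.0005), 0, 0, np.float64(5.9)], [np.float64(-0.0027), np.float64(0.021), np.float64(0.0005), 0, 0, np.float64(11.8)], [np.float64(-0.0054), np.float64(0.0308), np.float64(0.0006), 0, 0, np.float64(17.8)], [np.float64(-0.0092), np.float64(0.0402), np.float64(0.0007), 0, 0, np.float64(23.7)], [np.float64(-0.0139), np.float64(0.0493), np.float64(0.0007), 0, 0, np.float64(29.6)], [np.float64(-0.0195), np.float64(0.0578), np.float64(0.0008), 0, 0, np.float64(35.5)], [np.float64(-0.026), np.float64(0.0657), np.float64(0.0009), 0, 0, np.float64(41.4)], [np.float64(-0.0332), np.float64(0.0728), np.float64(0.0009), 0, 0, np.float64(47.3)], [np.float64(-0.0411), np.float64(0.0792), np.float64(0.001), 0, 0, np.float64(53.2)], [np.float64(-0.0497), np.float64(0.0848), np.float64(0.0011), 0, 0, np.float64(59.1)], [np.float64(-0.0587), np.float64(0.0894), np.float64(0.0011), 0, 0, np.float64(65.0)],
```

Emit:
{"op": "carry_out", "data": {"commands": [[-0.001,0.0109,0.0005,0,0,5.9],[-0.0027,0.021,0.0005,0,0,11.8],[-0.0054,0.0308,0.0006,0,0,17.8],[-0.0092,0.0402,0.0007,0,0,23.7],[-0.0139,0.0493,0.0007,0,0,29.6],[-0.0195,0.0578,0.0008,0,0,35.5],[-0.026,0.0657,0.0009,0,0,41.4],[-0.0332,0.0728,0.0009,0,0,47.3],[-0.0411,0.0792,0.001,0,0,53.2],[-0.0497,0.0848,0.0011,0,0,59.1],[-0.0587,0.0894,0.0011,0,0,65],[-0.0587,0.0894,0.0011,0,0,65]]}}

```text
clock: 14.8
tool_pos: [0.5558, 0.3914, 0.0156]
eef_rot: [0.767, 0.642, 0.001, -0.002]
contact_force: [-0.4, 5.8, -2.5]
opening: 0.201
```

```bash
python3 - <<'E'
from h import *
F,M,t=tor();print(F,M,t,'T',M[2]+t,head(),jaw(),tool()[0])
s=snap('top','t13')
a=s['img'][225:285,215:275].astype(float);a=np.clip((a-20)*1.7,0,255).astype(np.uint8)
cv2.imwrite('pics/t13c.png',cv2.resize(a,None,fx=10,fy=10,interpolation=cv2.INTER_CUBIC))
E
```

```text
[-0.4231  5.7576 -2.5217] [ 1.2724  0.1633 -0.0327] 0.15669611438861542 T 0.12399823049787408 [0.5369 0.2945 0.0474] -10.173446340024848 [0.5558 0.3914 0.0156]
```

View pics/t13c.png

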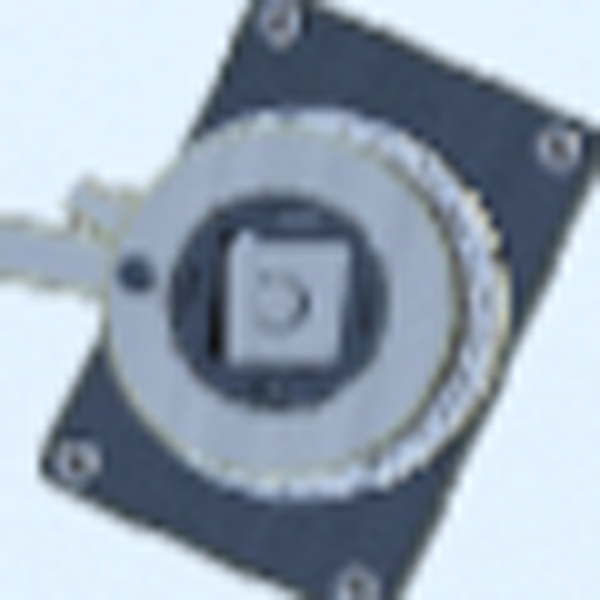

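```bash
cat >> h.py <<'E'
HO=np.array([-.1005,-.0015]); C=np.array([.538,.2925])
def plan(Cc,j0,j1,n,z0,z1):
    for k in range(1,n+1):
        j=j0+(j1-j0)*k/n; P=tcp_for(Cc,j); rr=row([*P,z0+(z1-z0)*k/n],j)
        print([round(float(v/1000),4) for v in rr[:3]]+[0,0,round(float(rr[5]),1)],end=', ')
    print()
E
python3 - <<'E'
from h import *
plan(C,-10,60,11,.0156,.0156)
E
```

```text
[-0.0004, -0.0093, -0.0001, 0, 0, -6.4], [-0.0021, -0.0203, -0.0001, 0, 0, -12.7], [-0.005, -0.0311, -0.0001, 0, 0, -19.1], [-0.0091, -0.0415, -0.0001, 0, 0, -25.5], [-0.0143, -0.0513, -0.0001, 0, 0, -31.8], [-0.0206, -0.0606, -0.0001, 0, 0, -38.2], [-0.0278, -0.0691, -0.0001, 0, 0, -44.5], [-0.036, -0.0767, -0.0001, 0, 0, -50.9], [-0.0449, -0.0833, -0.0001, 0, 0, -57.3], [-0.0545, -0.089, -0.0002, 0, 0, -63.6], [-0.0647, -0.0935, -0.0002, 0, 0, -70.0],
```

```bash
cat >> h.py <<'E'
import json,os
def Tm(j):
    a=np.radians(j); y=np.array([np.cos(a),np.sin(a),0]);z=np.array([0,0,-1.]);return np.stack([np.cross(y,z),y,z],1)
def setcmd(P,j): json.dump([list(map(float,P)),float(j)],open('cmd.json','w'))
def cmd(): return json.load(open('cmd.json'))
def applied(rw):  # update commanded pose with a sent row (level)
    P,j=cmd(); setcmd(np.array(P)+Tm(j)@np.array(rw[:3]), j-rw[5])
def cplan(Cc,j1,n,z1):
    P0,j0=cmd(); P0=np.array(P0); M=Tm(j0)
    for k in range(1,n+1):
        j=j0+(j1-j0)*k/n; P=np.r_[tcp_for(Cc,j),P0[2]+(z1-P0[2])*k/n]
        print([round(float(v),4) for v in M.T@(P-P0)]+[0,0,round(-(j-j0),1)],end=', ')
    print()
E
python3 - <<'E'
import h
from h import *
# commanded before stroke: settled t11 pose measured (.4551,.3496,.0428) jaw 55, rows after
setcmd([.4551,.3496,.0428],55.0)
for rw in ([-.001,0,.016,0,0,0],[-.0005,.0005,.01,0,0,0],[-.0587,.0894,.0011,0,0,65]): applied(rw)
print(cmd(),tool()[0],jaw())
cplan(C,60,11,.0158)
E
```

```text
[[0.5559774746941564, 0.3887124673132474, 0.015699999999999995], -10.0] [0.5551 0.3915 0.0155] -10.007429339555493
[0.0022, -0.0106, -0.0, 0, 0, -6.4], [0.0005, -0.0217, -0.0, 0, 0, -12.7], [-0.0024, -0.0325, -0.0, 0, 0, -19.1], [-0.0065, -0.0428, -0.0, 0, 0, -25.5], [-0.0117, -0.0527, -0.0, 0, 0, -31.8], [-0.0179, -0.0619, -0.0001, 0, 0, -38.2], [-0.0252, -0.0704, -0.0001, 0, 0, -44.5], [-0.0333, -0.0781, -0.0001, 0, 0, -50.9], [-0.0423, -0.0847, -0.0001, 0, 0, -57.3], [-0.0519, -0.0904, -0.0001, 0, 0, -63.6], [-0.0621, -0.0949, -0.0001, 0, 0, -70.0],
```

Emit:
{"op": "carry_out", "data": {"commands": [[0.0022,-0.0106,0,0,0,-6.4],[0.0005,-0.0217,0,0,0,-12.7],[-0.0024,-0.0325,0,0,0,-19.1],[-0.0065,-0.0428,0,0,0,-25.5],[-0.0117,-0.0527,0,0,0,-31.8],[-0.0179,-0.0619,0,0,0,-38.2],[-0.0252,-0.0704,0,0,0,-44.5],[-0.0333,-0.0781,0,0,0,-50.9],[-0.0423,-0.0847,0,0,0,-57.3],[-0.0519,-0.0904,0,0,0,-63.6],[-0.0621,-0.0949,0,0,0,-70],[-0.0621,-0.0949,0,0,0,-70]]}}

```text
clock: 16.05
tool_pos: [0.4514, 0.3431, 0.0157]
eef_rot: [0.258, 0.966, -0.0, -0.0]
contact_force: [2.5, 2.1, -3.0]
opening: 0.199
```

```bash
python3 - <<'E'
from h import *
applied([-0.0621, -0.0949, 0, 0, 0, -70])
F,M,t=tor();print(F,M,t,'T',M[2]+t,head(),jaw(),tool()[0],cmd())
s=snap('top','t14')
a=s['img'][225:285,215:275].astype(float);a=np.clip((a-20)*1.7,0,255).astype(np.uint8)
cv2.imwrite('pics/t14c.png',cv2.resize(a,None,fx=10,fy=10,interpolation=cv2.INTER_CUBIC))
cplan(C,-10,11,.0148)
E
```

```text
[ 2.537   2.0921 -2.9755] [ 0.3639 -0.3491  0.1218] -0.3097609656243411 T -0.18791586257495801 [0.5377 0.2917 0.0479] 60.05109060806271 [0.4514 0.3431 0.0157] [[0.4517356671001815, 0.34403511791178093, 0.015699999999999995], 60.0]
[-0.0008, 0.0111, 0.0001, 0, 0, 6.4], [-0.0028, 0.0221, 0.0002, 0, 0, 12.7], [-0.006, 0.0328, 0.0002, 0, 0, 19.1], [-0.0104, 0.0431, 0.0003, 0, 0, 25.5], [-0.0159, 0.0528, 0.0004, 0, 0, 31.8], [-0.0224, 0.0618, 0.0005, 0, 0, 38.2], [-0.0299, 0.0701, 0.0006, 0, 0, 44.5], [-0.0383, 0.0774, 0.0007, 0, 0, 50.9], [-0.0474, 0.0839, 0.0007, 0, 0, 57.3], [-0.0572, 0.0892, 0.0008, 0, 0, 63.6], [-0.0675, 0.0935, 0.0009, 0, 0, 70.0],
```

View pics/t14c.png

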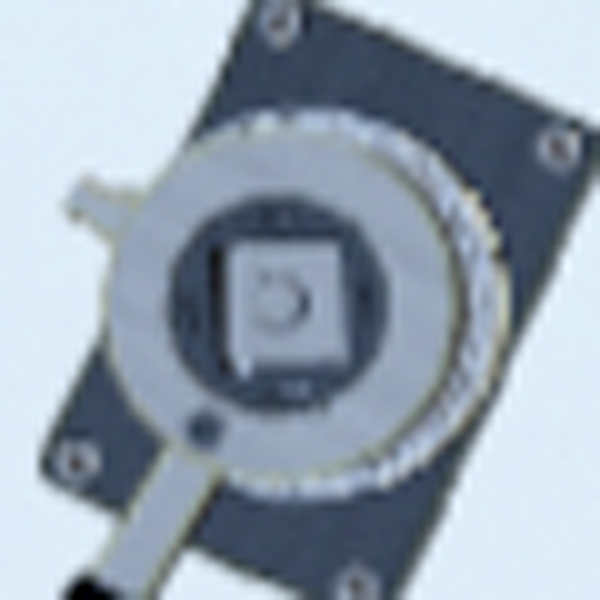

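Emit:
{"op": "carry_out", "data": {"commands": [[-0.0008,0.0111,0.0001,0,0,6.4],[-0.0028,0.0221,0.0002,0,0,12.7],[-0.006,0.0328,0.0002,0,0,19.1],[-0.0104,0.0431,0.0003,0,0,25.5],[-0.0159,0.0528,0.0004,0,0,31.8],[-0.0224,0.0618,0.0005,0,0,38.2],[-0.0299,0.0701,0.0006,0,0,44.5],[-0.0383,0.0774,0.0007,0,0,50.9],[-0.0474,0.0839,0.0007,0,0,57.3],[-0.0572,0.0892,0.0008,0,0,63.6],[-0.0675,0.0935,0.0009,0,0,70],[-0.0675,0.0935,0.0009,0,0,70]]}}

```text
clock: 17.3
tool_pos: [0.5562, 0.3916, 0.0141]
eef_rot: [0.767, 0.641, -0.001, -0.001]
contact_force: [-3.1, 1.2, -1.8]
opening: 0.199
```

```bash
python3 - <<'E'
from h import *
applied([-0.0675, 0.0935, 0.0009, 0, 0, 70])
F,M,t=tor();print(F,M,t,'T',M[2]+t,head(),jaw(),tool()[0],cmd())
s=snap('top','t15')
a=s['img'][225:285,215:275].astype(float);a=np.clip((a-20)*1.7,0,255).astype(np.uint8)
cv2.imwrite('pics/t15c.png',cv2.resize(a,None,fx=10,fy=10,interpolation=cv2.INTER_CUBIC))
cplan(C,60,11,.0148)
E
```

```text
[-3.0809  1.2428 -1.8273] [ 0.2644  0.5238 -0.0895] 0.32779935008204136 T 0.2382594902218092 [0.5368 0.2929 0.0464] -10.25144969007208 [0.5562 0.3916 0.0141] [[0.556942381855631, 0.39125849316562594, 0.014799999999999995], -10.0]
[-0.0005, -0.0112, 0.0, 0, 0, -6.4], [-0.0022, -0.0222, -0.0, 0, 0, -12.7], [-0.0051, -0.033, -0.0, 0, 0, -19.1], [-0.0092, -0.0433, -0.0, 0, 0, -25.5], [-0.0144, -0.0532, -0.0, 0, 0, -31.8], [-0.0206, -0.0625, -0.0, 0, 0, -38.2], [-0.0279, -0.0709, -0.0, 0, 0, -44.5], [-0.036, -0.0786, -0.0, 0, 0, -50.9], [-0.045, -0.0852, -0.0, 0, 0, -57.3], [-0.0546, -0.0909, -0.0, 0, 0, -63.6], [-0.0648, -0.0954, -0.0, 0, 0, -70.0],
```

View pics/t15c.png

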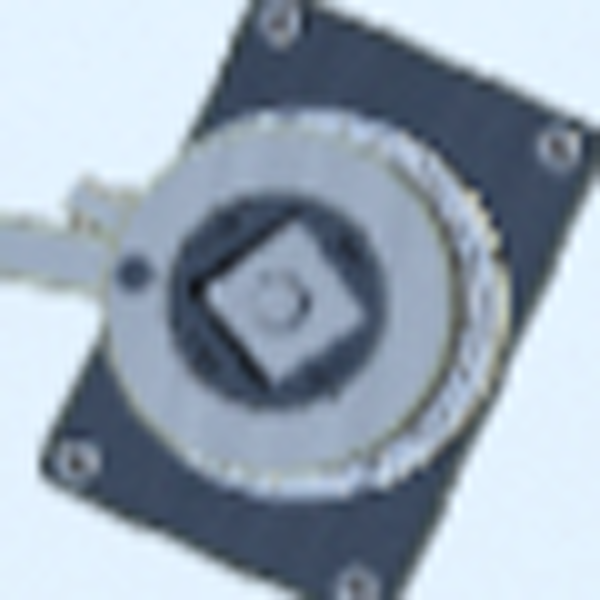

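Emit:
{"op": "carry_out", "data": {"commands": [[-0.0005,-0.0112,0,0,0,-6.4],[-0.0022,-0.0222,0,0,0,-12.7],[-0.0051,-0.033,0,0,0,-19.1],[-0.0092,-0.0433,0,0,0,-25.5],[-0.0144,-0.0532,0,0,0,-31.8],[-0.0206,-0.0625,0,0,0,-38.2],[-0.0279,-0.0709,0,0,0,-44.5],[-0.036,-0.0786,0,0,0,-50.9],[-0.045,-0.0852,0,0,0,-57.3],[-0.0546,-0.0909,0,0,0,-63.6],[-0.0648,-0.0954,0,0,0,-70],[-0.0648,-0.0954,0,0,0,-70]]}}

```text
clock: 18.55
tool_pos: [0.4515, 0.3436, 0.015]
eef_rot: [0.258, 0.966, 0.0, 0.0]
contact_force: [1.6, 1.4, -2.5]
opening: 0.197
```

```bash
cat >> h.py <<'E'
def rep(n=4,fn=None):
    A=[]
    for i in range(n):
        s=snap('top'); F,M,t=tor(); A.append(np.r_[F,M,t,M[2]+t])
    A=np.array(A); print('F',A.mean(0)[:3],'M',A.mean(0)[3:6],'dxF',A.mean(0)[6].round(3),'T',A[:,7],'head',head(),'jaw',round(jaw(),2),'clk',r.get_state()['clock'])
    if fn:
        a=s['img'][225:285,215:275].astype(float);a=np.clip((a-20)*1.7,0,255).astype(np.uint8)
        cv2.imwrite('pics/%s.png'%fn,cv2.resize(a,None,fx=10,fy=10,interpolation=cv2.INTER_CUBIC)); cv2.imwrite('pics/%s_full.png'%fn,s['img'])
E
python3 - <<'E'
from h import *
applied([-0.0648, -0.0954, 0, 0, 0, -70])
rep(4); print(cmd())
cplan(C,20,7,.0145)
E
```

```text
F [ 1.1869 -0.3748 -2.8052] M [ 0.0248 -0.1307  0.0134] dxF -0.029 T [-0.047  -0.1089  0.0592  0.0336] head [0.538  0.2925 0.0469] jaw 59.92 clk 18.75
[[0.45173932030544933, 0.34400898691986004, 0.014799999999999995], 60.0]
[-0.0006, 0.01, 0.0, 0, 0, 5.7], [-0.0022, 0.0199, 0.0001, 0, 0, 11.4], [-0.0049, 0.0296, 0.0001, 0, 0, 17.1], [-0.0084, 0.0389, 0.0002, 0, 0, 22.9], [-0.0129, 0.0479, 0.0002, 0, 0, 28.6], [-0.0183, 0.0564, 0.0003, 0, 0, 34.3], [-0.0244, 0.0643, 0.0003, 0, 0, 40.0],
```

Emit:
{"op": "carry_out", "data": {"commands": [[-0.0006,0.01,0,0,0,5.7],[-0.0022,0.0199,0.0001,0,0,11.4],[-0.0049,0.0296,0.0001,0,0,17.1],[-0.0084,0.0389,0.0002,0,0,22.9],[-0.0129,0.0479,0.0002,0,0,28.6],[-0.0183,0.0564,0.0003,0,0,34.3],[-0.0244,0.0643,0.0003,0,0,40],[-0.0244,0.0643,0.0003,0,0,40]]}}

```text
clock: 19.55
tool_pos: [0.5045, 0.3876, 0.0139]
eef_rot: [0.574, 0.819, -0.001, -0.0]
contact_force: [-1.2, -1.4, -1.5]
opening: 0.205
```

```bash
python3 - <<'E'
from h import *
applied([-0.0244, 0.0643, 0.0003, 0, 0, 40])
rep(4,'t16'); print(cmd())
cplan(C,-20,8,.0142)
E
```

```text
F [-0.5904 -0.4518 -1.7684] M [-0.0408  0.1229  0.0661] dxF 0.071 T [0.1897 0.1767 0.165  0.0186] head [0.5371 0.2926 0.0464] jaw 20.11 clk 19.75
[[0.5050203401577896, 0.3874944203831994, 0.014499999999999996], 20.0]
[-0.0006, 0.0088, 0.0, 0, 0, 5.0], [-0.0018, 0.0174, 0.0001, 0, 0, 10.0], [-0.0039, 0.026, 0.0001, 0, 0, 15.0], [-0.0066, 0.0343, 0.0001, 0, 0, 20.0], [-0.0101, 0.0423, 0.0002, 0, 0, 25.0], [-0.0143, 0.05, 0.0002, 0, 0, 30.0], [-0.0191, 0.0574, 0.0003, 0, 0, 35.0], [-0.0245, 0.0642, 0.0003, 0, 0, 40.0],
```

View pics/t16.png

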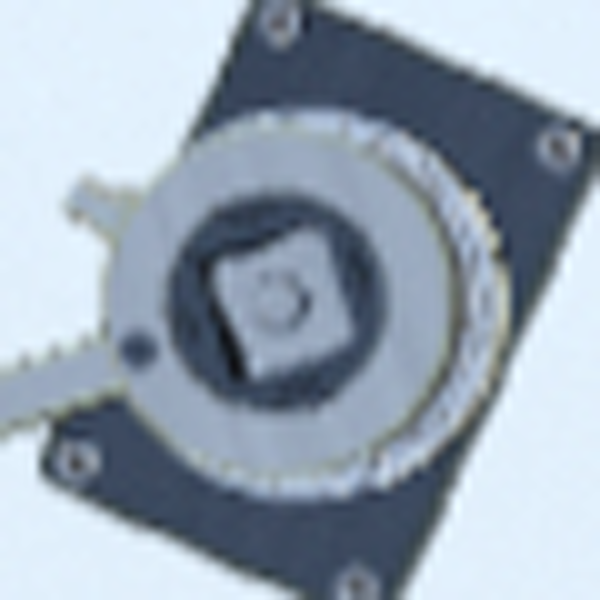

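Emit:
{"op": "carry_out", "data": {"commands": [[-0.0006,0.0088,0,0,0,5],[-0.0018,0.0174,0.0001,0,0,10],[-0.0018,0.0174,0.0001,0,0,10]]}}

```text
clock: 20.05
tool_pos: [0.5212, 0.3919, 0.014]
eef_rot: [0.643, 0.766, -0.0, -0.001]
contact_force: [-2.4, 0.2, -3.4]
opening: 0.201
```

```bash
python3 - <<'E'
from h import *
applied([-0.0018, 0.0174, 0.0001, 0, 0, 10])
rep(4); print(cmd())
cplan(C,-20,5,.0142)
E
```

```text
F [-0.9228  0.1205 -3.0027] M [ 0.1239  0.2922 -0.0154] dxF 0.09 T [0.0997 0.0529 0.0609 0.0831] head [0.5371 0.2926 0.0463] jaw 10.13 clk 20.25
[[0.5219866280174507, 0.39175412415965144, 0.014399999999999996], 10.0]
[-0.0007, 0.0105, 0.0, 0, 0, 6.0], [-0.0025, 0.0209, 0.0001, 0, 0, 12.0], [-0.0054, 0.031, 0.0001, 0, 0, 18.0], [-0.0093, 0.0408, 0.0002, 0, 0, 24.0], [-0.0142, 0.0501, 0.0002, 0, 0, 30.0],
```

Emit:
{"op": "carry_out", "data": {"commands": [[-0.0004,0.0053,0,0,0,3],[-0.0007,0.0105,0,0,0,6],[-0.0007,0.0105,0,0,0,6]]}}

```text
clock: 20.55
tool_pos: [0.5316, 0.3931, 0.0141]
eef_rot: [0.682, 0.732, -0.0, -0.001]
contact_force: [-2.7, 1.7, -2.6]
opening: 0.195
```

```bash
python3 - <<'E'
from h import *
applied([-0.0007, 0.0105, 0, 0, 0, 6])
rep(4); print(cmd())
cplan(C,-20,6,.0140)
E
```

```text
F [-1.7826  0.2635 -2.9109] M [ 0.2518  0.4664 -0.0797] dxF 0.178 T [0.1828 0.0767 0.0789 0.0527] head [0.5372 0.2927 0.0464] jaw 4.1 clk 20.75
[[0.5324486631484457, 0.39288806459804565, 0.014399999999999996], 4.0]
[-0.0004, 0.007, 0.0001, 0, 0, 4.0], [-0.0012, 0.014, 0.0001, 0, 0, 8.0], [-0.0025, 0.0209, 0.0002, 0, 0, 12.0], [-0.0043, 0.0277, 0.0003, 0, 0, 16.0], [-0.0066, 0.0343, 0.0003, 0, 0, 20.0], [-0.0093, 0.0408, 0.0004, 0, 0, 24.0],
```

Emit:
{"op": "carry_out", "data": {"commands": [[-0.0004,0.007,0.0001,0,0,4],[-0.0004,0.007,0.0001,0,0,4]]}}

```text
clock: 20.95
tool_pos: [0.539, 0.3932, 0.0141]
eef_rot: [0.707, 0.707, -0.0, -0.0]
contact_force: [-2.6, 0.6, -4.7]
opening: 0.193
```

```bash
python3 - <<'E'
from h import *
applied([-0.0004, 0.007, 0.0001, 0, 0, 4])
rep(4); print(cmd())
cplan(C,-20,5,.0140)
E
```

```text
F [-2.2841  1.0402 -3.2792] M [ 0.3424  0.5457 -0.1376] dxF 0.231 T [0.1175 0.0673 0.0613 0.1259] head [0.5373 0.2927 0.0463] jaw 0.1 clk 21.15
[[0.5394595140897621, 0.3929773342941506, 0.014299999999999997], 0.0]
[-0.0003, 0.007, 0.0001, 0, 0, 4.0], [-0.0012, 0.014, 0.0001, 0, 0, 8.0], [-0.0025, 0.0209, 0.0002, 0, 0, 12.0], [-0.0043, 0.0277, 0.0002, 0, 0, 16.0], [-0.0066, 0.0343, 0.0003, 0, 0, 20.0],
```

Emit:
{"op": "carry_out", "data": {"commands": [[-0.0003,0.007,0.0001,0,0,4],[-0.0003,0.007,0.0001,0,0,4]]}}

```text
clock: 21.35
tool_pos: [0.5461, 0.3929, 0.014]
eef_rot: [0.731, 0.682, -0.0, -0.0]
contact_force: [-4.6, 2.4, -3.3]
opening: 0.197
```

```bash
python3 - <<'E'
from h import *
applied([-0.0003, 0.007, 0.0001, 0, 0, 4])
rep(4,'t17'); print(cmd())
cplan(C,-24,5,.0140)
E
```

```text
F [-2.8959  1.7882 -3.0685] M [ 0.4393  0.638  -0.2002] dxF 0.304 T [ 0.1919 -0.0174  0.1268  0.1153] head [0.5374 0.2927 0.0462] jaw -3.9 clk 21.55
[[0.5464595140897621, 0.3926773342941506, 0.014199999999999997], -4.0]
[-0.0004, 0.0071, 0.0, 0, 0, 4.0], [-0.0012, 0.014, 0.0001, 0, 0, 8.0], [-0.0025, 0.0209, 0.0001, 0, 0, 12.0], [-0.0043, 0.0277, 0.0002, 0, 0, 16.0], [-0.0066, 0.0343, 0.0002, 0, 0, 20.0],
```

View pics/t17.png

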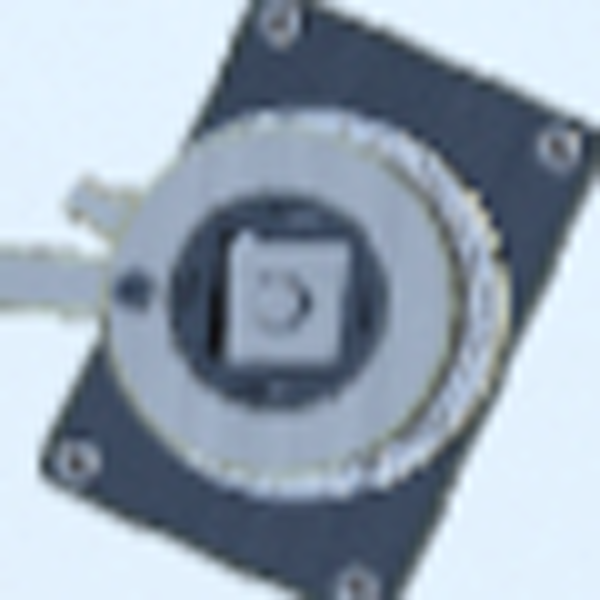

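Emit:
{"op": "carry_out", "data": {"commands": [[0,0.006,0,0,0,4],[0,0.006,0,0,0,4]]}}

```text
clock: 21.75
tool_pos: [0.5527, 0.3921, 0.0141]
eef_rot: [0.755, 0.656, 0.0, 0.0]
contact_force: [-2.5, 1.8, -4.3]
opening: 0.202
```

```bash
python3 - <<'E'
from h import *
applied([-0.000, 0.006, 0.000, 0, 0, 4])
rep(4); print(cmd())
cplan([.537,.2929],-28,5,.0140)
E
```

```text
F [-1.9539  1.4639 -3.5716] M [ 0.3946  0.424  -0.0973] dxF 0.215 T [0.0631 0.1099 0.1544 0.1452] head [0.5369 0.2928 0.0463] jaw -7.9 clk 21.95
[[0.552444898391321, 0.39225879545168585, 0.014199999999999997], -8.0]
[-0.0004, 0.007, 0.0, 0, 0, 4.0], [-0.0012, 0.014, 0.0001, 0, 0, 8.0], [-0.0025, 0.0209, 0.0001, 0, 0, 12.0], [-0.0043, 0.0277, 0.0002, 0, 0, 16.0], [-0.0066, 0.0343, 0.0002, 0, 0, 20.0],
```

Emit:
{"op": "carry_out", "data": {"commands": [[-0.0004,0.007,0,0,0,4],[-0.0004,0.007,0,0,0,4]]}}

```text
clock: 22.15
tool_pos: [0.5595, 0.3908, 0.0141]
eef_rot: [0.777, 0.629, 0.0, -0.0]
contact_force: [-2.9, 2.5, -4.1]
opening: 0.197
```

```bash
python3 - <<'E'
from h import *
applied([-0.0004, 0.007, 0.000, 0, 0, 4])
rep(4); print(cmd())
cplan([.537,.2929],-32,5,.0140)
E
```

```text
F [-1.6663  1.3927 -4.0015] M [ 0.3854  0.3578 -0.1128] dxF 0.193 T [ 0.0857 -0.0067  0.0902  0.1522] head [0.5367 0.2929 0.0462] jaw -11.9 clk 22.35
[[0.559321105632128, 0.3908884765174688, 0.014199999999999997], -12.0]
[-0.0003, 0.007, 0.0, 0, 0, 4.0], [-0.0012, 0.014, 0.0001, 0, 0, 8.0], [-0.0025, 0.0209, 0.0001, 0, 0, 12.0], [-0.0043, 0.0277, 0.0002, 0, 0, 16.0], [-0.0066, 0.0343, 0.0002, 0, 0, 20.0],
```

Emit:
{"op": "carry_out", "data": {"commands": [[-0.0003,0.007,0.0005,0,0,4],[-0.0003,0.007,0.0005,0,0,4]]}}

```text
clock: 22.55
tool_pos: [0.5662, 0.389, 0.0137]
eef_rot: [0.799, 0.602, 0.0, -0.0]
contact_force: [-2.2, 2.4, -3.1]
opening: 0.202
```

```bash
python3 - <<'E'
from h import *
applied([-0.0003, 0.007, 0.0005, 0, 0, 4])
rep(4); print(cmd())
cplan([.537,.2929],-36,5,.0135)
E
```

```text
F [-1.38    1.187  -3.3498] M [ 0.3663  0.3807 -0.0935] dxF 0.166 T [ 0.0282  0.1069 -0.0074  0.1636] head [0.5367 0.293  0.0458] jaw -15.89 clk 22.75
[[0.5661057653300193, 0.3891396504015243, 0.013699999999999997], -16.0]
[-0.0004, 0.0071, 0.0, 0, 0, 4.0], [-0.0012, 0.014, 0.0001, 0, 0, 8.0], [-0.0025, 0.0209, 0.0001, 0, 0, 12.0], [-0.0043, 0.0277, 0.0002, 0, 0, 16.0], [-0.0066, 0.0343, 0.0002, 0, 0, 20.0],
```

Emit:
{"op": "carry_out", "data": {"commands": [[-0.0004,0.0071,0,0,0,4],[-0.0004,0.0071,0,0,0,4]]}}

```text
clock: 22.95
tool_pos: [0.5729, 0.3868, 0.0137]
eef_rot: [0.819, 0.573, 0.0, -0.0]
contact_force: [-2.7, 1.6, -3.2]
opening: 0.198
```

```bash
python3 - <<'E'
from h import *
applied([-0.0004, 0.0071, 0.000, 0, 0, 4])
rep(4); print(cmd())
cplan([.537,.2929],-40,5,.0135)
E
```

```text
F [-1.5599  1.5137 -2.7592] M [ 0.4374  0.4049 -0.1412] dxF 0.199 T [ 0.1208  0.112   0.025  -0.025 ] head [0.5367 0.293  0.0458] jaw -19.89 clk 23.15
[[0.5728204684288546, 0.3867981204968483, 0.013699999999999997], -20.0]
[-0.0003, 0.007, 0.0, 0, 0, 4.0], [-0.0012, 0.0139, 0.0001, 0, 0, 8.0], [-0.0025, 0.0208, 0.0001, 0, 0, 12.0], [-0.0043, 0.0276, 0.0002, 0, 0, 16.0], [-0.0066, 0.0342, 0.0002, 0, 0, 20.0],
```

Emit:
{"op": "carry_out", "data": {"commands": [[-0.0003,0.007,0,0,0,4],[-0.0003,0.007,0,0,0,4]]}}

```text
clock: 23.35
tool_pos: [0.5793, 0.3841, 0.0136]
eef_rot: [0.839, 0.544, 0.0, -0.0]
contact_force: [-1.9, 2.0, -3.5]
opening: 0.197
```

```bash
python3 - <<'E'
from h import *
applied([-0.0003, 0.007, 0.000, 0, 0, 4])
rep(4,'t18'); print(cmd())
cplan([.537,.2929],-44,5,.0135)
E
```

```text
F [-1.7358  1.7806 -3.1575] M [ 0.4668  0.3803 -0.1536] dxF 0.232 T [0.041  0.1264 0.1071 0.0388] head [0.5366 0.2931 0.0457] jaw -23.89 clk 23.55
[[0.5792957107313582, 0.38412207170733287, 0.013699999999999997], -24.0]
[-0.0004, 0.007, 0.0, 0, 0, 4.0], [-0.0012, 0.0139, 0.0001, 0, 0, 8.0], [-0.0025, 0.0208, 0.0001, 0, 0, 12.0], [-0.0043, 0.0276, 0.0002, 0, 0, 16.0], [-0.0066, 0.0342, 0.0002, 0, 0, 20.0],
```

View pics/t18.png

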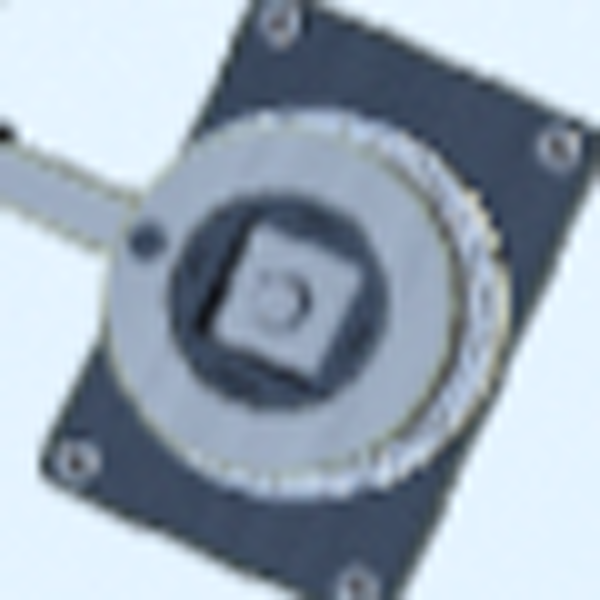

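Emit:
{"op": "carry_out", "data": {"commands": [[-0.0004,0.007,0,0,0,4],[-0.0004,0.007,0,0,0,4]]}}

```text
clock: 23.75
tool_pos: [0.5855, 0.381, 0.0136]
eef_rot: [0.857, 0.515, 0.0, -0.0]
contact_force: [-2.7, 3.2, -3.2]
opening: 0.199
```

```bash
python3 - <<'E'
from h import *
applied([-0.0004, 0.007, 0.000, 0, 0, 4])
rep(4); print(cmd(),r.get_state()['q'])
cplan([.537,.2929],-46,6,.0135)
E
```

```text
F [-1.4235  2.4294 -3.4421] M [ 0.5813  0.3836 -0.1729] dxF 0.24 T [0.0448 0.1211 0.0682 0.0354] head [0.5366 0.2931 0.0457] jaw -27.88 clk 23.95
[[0.5855278342776261, 0.38090949702274524, 0.013699999999999997], -28.0] [-0.7679  1.0328  0.2571  1.4495 -0.3448  0.7039 -0.8534]
[-0.0002, 0.0052, 0.0, 0, 0, 3.0], [-0.0007, 0.0105, 0.0001, 0, 0, 6.0], [-0.0015, 0.0157, 0.0001, 0, 0, 9.0], [-0.0025, 0.0208, 0.0001, 0, 0, 12.0], [-0.0038, 0.0259, 0.0002, 0, 0, 15.0], [-0.0054, 0.031, 0.0002, 0, 0, 18.0],
```

Emit:
{"op": "carry_out", "data": {"commands": [[-0.0003,0.007,0,0,0,4],[-0.0003,0.007,0,0,0,4]]}}

```text
clock: 24.15
tool_pos: [0.5912, 0.3775, 0.0135]
eef_rot: [0.875, 0.485, -0.0, -0.0]
contact_force: [-3.4, 3.8, -3.7]
opening: 0.196
```

```bash
python3 - <<'E'
from h import *
applied([-0.0003, 0.007, 0.000, 0, 0, 4])
rep(4); print(cmd())
cplan([.537,.2929],-48,8,.0135)
E
```

```text
F [-2.0468  2.7188 -3.8279] M [ 0.6572  0.5171 -0.1291] dxF 0.318 T [0.2061 0.2315 0.1499 0.1685] head [0.5365 0.2932 0.0457] jaw -31.88 clk 24.35
[[0.5915676259588029, 0.3773583118053863, 0.013699999999999997], -32.0]
[-0.0002, 0.0035, 0.0, 0, 0, 2.0], [-0.0004, 0.007, 0.0, 0, 0, 4.0], [-0.0007, 0.0105, 0.0001, 0, 0, 6.0], [-0.0012, 0.014, 0.0001, 0, 0, 8.0], [-0.0018, 0.0174, 0.0001, 0, 0, 10.0], [-0.0025, 0.0208, 0.0001, 0, 0, 12.0], [-0.0034, 0.0242, 0.0002, 0, 0, 14.0], [-0.0043, 0.0276, 0.0002, 0, 0, 16.0],
```

Emit:
{"op": "carry_out", "data": {"commands": [[-0.0002,0.0035,0,0,0,2],[-0.0002,0.0035,0,0,0,2]]}}

```text
clock: 24.55
tool_pos: [0.5942, 0.3755, 0.0135]
eef_rot: [0.883, 0.469, -0.0, -0.0]
contact_force: [-4.6, 5.6, -2.7]
opening: 0.198
```

```bash
python3 - <<'E'
from h import *
applied([-0.0002, 0.0035, 0.000, 0, 0, 2])
rep(6); print(cmd())
cplan([.537,.2929],-46,6,.0135)
E
```

```text
F [-3.3134  3.8814 -3.5735] M [ 0.8868  0.6745 -0.1583] dxF 0.493 T [0.4014 0.3213 0.3065 0.2166 0.3867 0.3738] head [0.5366 0.2931 0.0457] jaw -33.98 clk 24.85
[[0.5944298104425038, 0.37533398476133883, 0.013699999999999997], -34.0]
[-0.0001, 0.0035, 0.0, 0, 0, 2.0], [-0.0003, 0.007, 0.0001, 0, 0, 4.0], [-0.0007, 0.0105, 0.0001, 0, 0, 6.0], [-0.0011, 0.014, 0.0001, 0, 0, 8.0], [-0.0017, 0.0174, 0.0002, 0, 0, 10.0], [-0.0025, 0.0208, 0.0002, 0, 0, 12.0],
```

Emit:
{"op": "carry_out", "data": {"commands": [[-0.0001,0.0026,0,0,0,1.5],[-0.0001,0.0026,0,0,0,1.5],[-0.0001,0.0026,0,0,0,1.5]]}}

```text
clock: 25.15
tool_pos: [0.5961, 0.3742, 0.0135]
eef_rot: [0.889, 0.458, -0.0, -0.0]
contact_force: [-3.3, 3.8, -2.9]
opening: 0.2
```

```bash
python3 - <<'E'
from h import *
applied([-0.0001, 0.0026, 0.000, 0, 0, 1.5])
rep(6,'t19'); print(cmd())
P,j=cmd();cplan([.537,.2929],-5,5,.0137)
E
```

```text
F [-2.8982  4.2334 -3.2938] M [ 0.9944  0.7062 -0.1909] dxF 0.483 T [0.2217 0.3336 0.3564 0.3814 0.2604 0.1961] head [0.5365 0.2933 0.0457] jaw -35.48 clk 25.45
[[0.5965293888407998, 0.3737971794550594, 0.013699999999999997], -35.5]
[-0.0003, -0.0107, 0.0, 0, 0, -6.1], [-0.0019, -0.0213, -0.0, 0, 0, -12.2], [-0.0045, -0.0316, -0.0, 0, 0, -18.3], [-0.0083, -0.0416, -0.0, 0, 0, -24.4], [-0.0131, -0.0512, -0.0, 0, 0, -30.5],
```

View pics/t19.png

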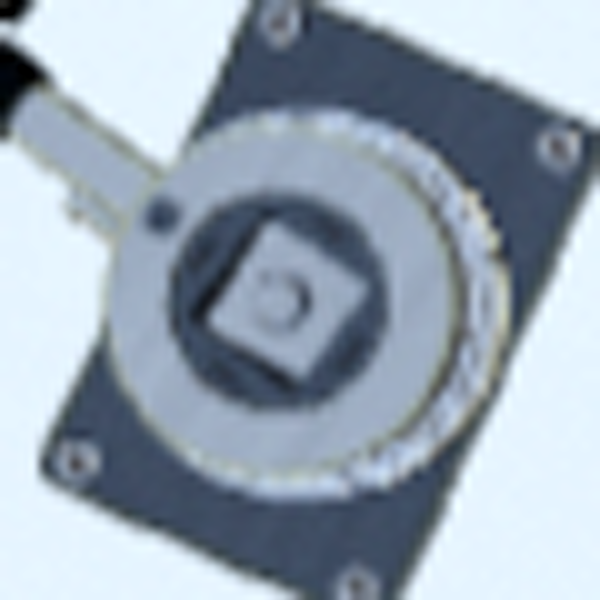

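Emit:
{"op": "carry_out", "data": {"commands": [[0,0.0026,0,0,0,1.5],[0,0.0026,0,0,0,1.5]]}}

```text
clock: 25.65
tool_pos: [0.5982, 0.3725, 0.0135]
eef_rot: [0.895, 0.446, -0.0, -0.0]
contact_force: [-4.4, 5.1, -2.9]
opening: 0.199
```

```bash
python3 - <<'E'
from h import *
applied([0, 0.0026, 0.000, 0, 0, 1.5])
rep(8,'t20'); print(cmd())
cplan([.537,.2929],-5,5,.0137)
E
```

```text
F [-3.3333  4.5018 -3.2621] M [ 1.0118  0.7696 -0.1795] dxF 0.538 T [0.3287 0.3206 0.3992 0.4201 0.3161 0.2715 0.3897 0.4198] head [0.5364 0.2933 0.0457] jaw -36.96 clk 26.05
[[0.5986460891885261, 0.372287351770211, 0.013699999999999997], -37.0]
[-0.0005, -0.0112, 0.0, 0, 0, -6.4], [-0.0022, -0.0223, -0.0, 0, 0, -12.8], [-0.0051, -0.0331, -0.0, 0, 0, -19.2], [-0.0092, -0.0435, -0.0, 0, 0, -25.6], [-0.0145, -0.0534, -0.0, 0, 0, -32.0],
```

Emit:
{"op": "carry_out", "data": {"commands": [[-0.0005,-0.0112,0,0,0,-6.4],[-0.0022,-0.0223,0,0,0,-12.8],[-0.0051,-0.0331,0,0,0,-19.2],[-0.0092,-0.0435,0,0,0,-25.6],[-0.0145,-0.0534,0,0,0,-32],[-0.0145,-0.0534,0,0,0,-32]]}}

```text
clock: 26.65
tool_pos: [0.5471, 0.3922, 0.0139]
eef_rot: [0.737, 0.676, 0.0, 0.001]
contact_force: [0.0, 1.0, -2.4]
opening: 0.198
```

```bash
python3 - <<'E'
from h import *
applied([-0.0145, -0.0534, 0, 0, 0, -32])
rep(3,'t21'); print(cmd(),tool()[0])
s=snap('top')
for n,uv,z in(('b1',(102,262),.04),('b2',(175,186),.05),('usb',(87,284),.01),('b4',(69,255),.04),('edge',(170,347),0),('footL',(219,274),.01),('footB',(253,287),.01),('petri',(314,323),.01)): print(n,ray(s,uv,z))
E
```

```text
F [-1.4947  1.8734 -2.4981] M [ 0.4553  0.4691 -0.1983] dxF 0.168 T [-0.01   -0.0805 -0.0008] head [0.5378 0.2919 0.046 ] jaw -5.19 clk 26.8
[[0.547272635116296, 0.39284405911084463, 0.013699999999999997], -5.0] [0.5484 0.3918 0.0138]
b1 [0.5207 0.5899 0.04  ]
b2 [0.6793 0.438  0.05  ]
usb [0.4733 0.6341 0.01  ]
b4 [0.5349 0.6585 0.04  ]
edge [0.338 0.458 0.   ]
footL [0.4959 0.3526 0.01  ]
footB [0.4683 0.2794 0.01  ]
petri [0.3917 0.1478 0.01  ]
```

View pics/t21.png

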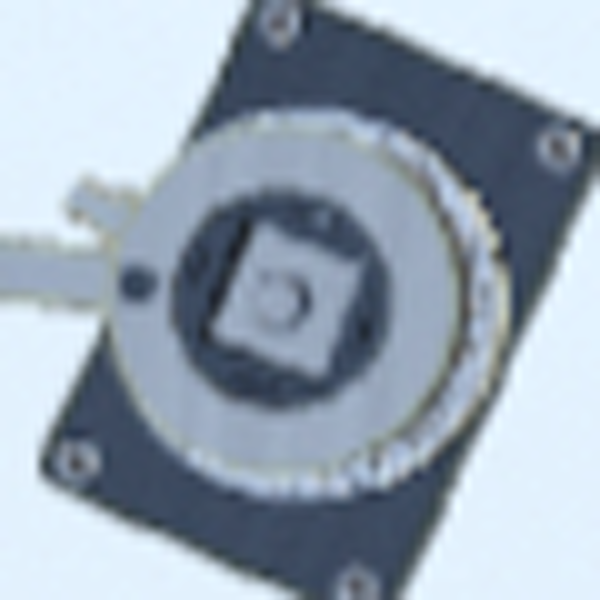

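View pics/t21_full.png

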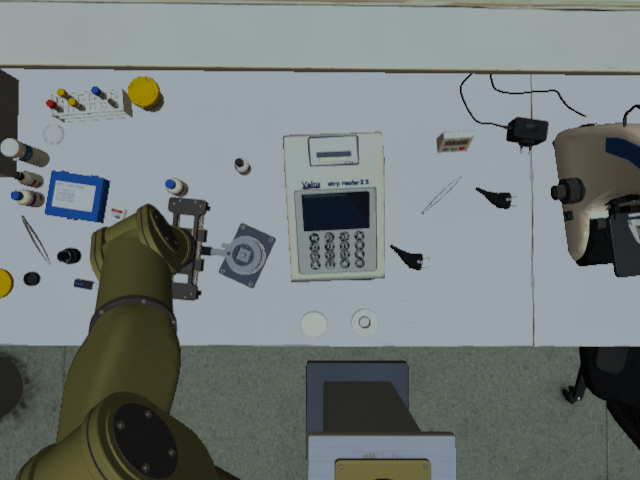

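Emit:
{"op": "carry_out", "data": {"commands": [[0,0,-0.005,0,0,0],[0,0,-0.012,0,0,0],[0,0,-0.02,0,0,0],[0,0,-0.035,0,0,0],[0,0,-0.06,0,0,0],[0,0,-0.09,0,0,0],[0,0,-0.09,0,0,0]]}}

```text
clock: 27.55
tool_pos: [0.5511, 0.3942, 0.1093]
eef_rot: [0.737, 0.675, 0.005, 0.001]
contact_force: [1.1, -0.2, -2.5]
opening: 0.195
```

```bash
python3 - <<'E'
import h
from h import *
applied([0,0,-.09,0,0,0])
rep(1,'t22');print(cmd(),tool()[0])
h.HO=np.array([-.1002,-.001])
P=tcp_for([.405,.435],-80); print(P)
P0,j0=cmd(); print(Tm(j0).T@(np.r_[P,.1037]-P0), -(-80-j0))
s=snap('scene','s22'); cv2.imwrite('pics/s22c.png',cv2.resize(s['img'][230:370,210:370],None,fx=5,fy=4.3,interpolation=cv2.INTER_CUBIC))
E
```

```text
F [ 0.2238 -0.1583 -2.8293] M [-0.0073  0.1115 -0.0335] dxF -0.024 T [-0.0579] head [0.5391 0.2934 0.1386] jaw -5.03 clk 27.6
[[0.547272635116296, 0.39284405911084463, 0.10369999999999999], -5.0] [0.5494 0.3934 0.1068]
[0.5039 0.4514]
[ 0.0546 -0.0484 -0.    ] 75.0
```

View pics/t22.png

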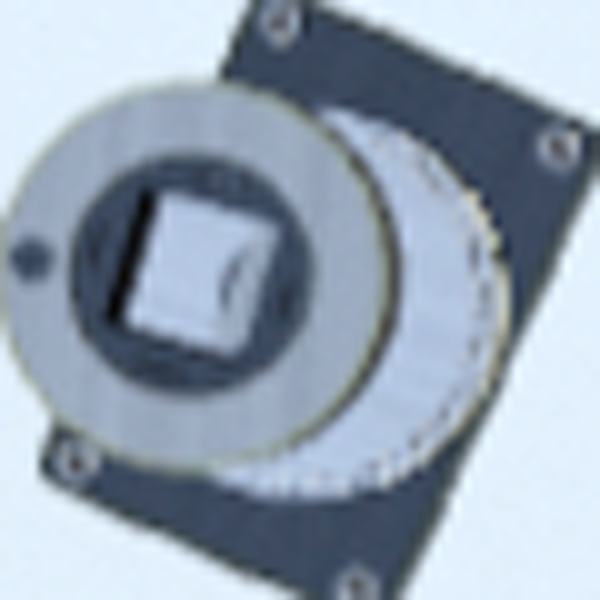

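View pics/s22c.png

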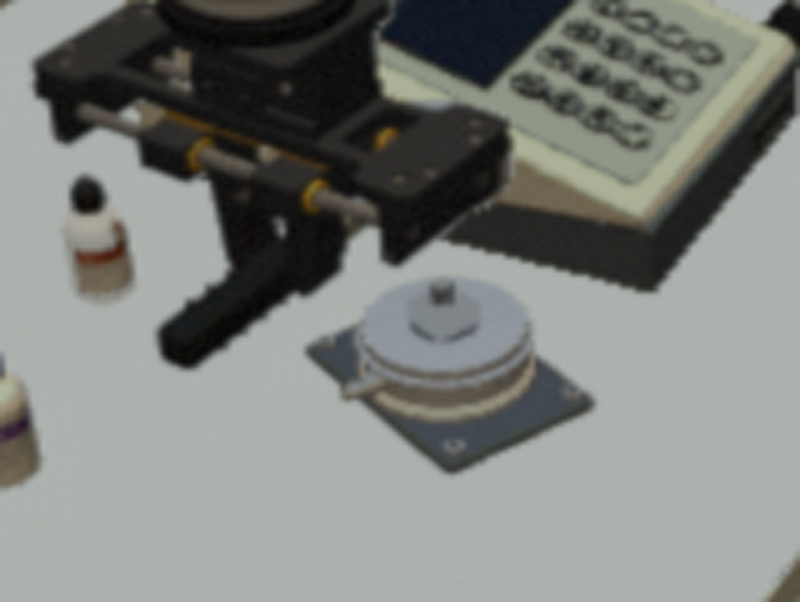

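Emit:
{"op": "carry_out", "data": {"commands": [[0.055,-0.048,0,0,0,75],[0.055,-0.048,0,0,0,75],[0.055,-0.048,0,0,0,75],[0.055,-0.048,0,0,0,75],[0.055,-0.048,0,0,0,75],[0.055,-0.048,0,0,0,75],[0.055,-0.048,0,0,0,75],[0.055,-0.048,0,0,0,75],[0.055,-0.048,0,0,0,75],[0.055,-0.048,0,0,0,75],[0.055,-0.048,0,0,0,75],[0.055,-0.048,0,0,0,75]]}}

```text
clock: 28.85
tool_pos: [0.5038, 0.4514, 0.103]
eef_rot: [0.996, 0.088, -0.0, 0.0]
contact_force: [-0.2, 0.9, -2.4]
opening: 0.198
```

```bash
python3 - <<'E'
import h
from h import *
applied([.055,-.048,0,0,0,75])
h.HO=np.array([-.1002,-.001])
print(cmd(),tool()[0],jaw(),head(),r.get_state()['q'])
s=snap('top','t23'); cv2.imwrite('pics/t23c.png',cv2.resize(s['img'][150:350,80:300],None,fx=3.5,fy=3,interpolation=cv2.INTER_CUBIC))
E
```

```text
[[0.5042488554590134, 0.45181824315777824, 0.10369999999999999], -80.0] [0.5038 0.4514 0.103 ] -79.89568833037808 [0.4049 0.4348 0.1353] [-1.0682  0.9428  0.5589  1.4991 -0.5936  0.8744 -1.7015]
```

View pics/t23c.png

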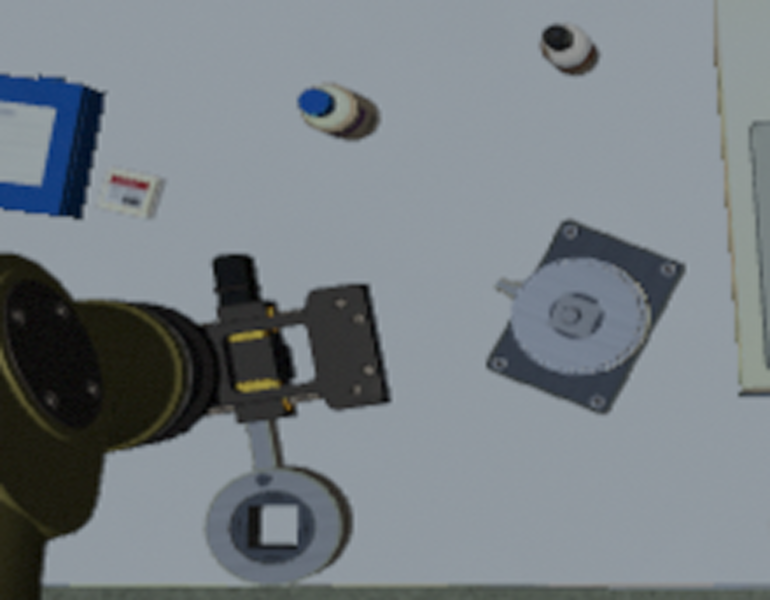

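Emit:
{"op": "carry_out", "data": {"commands": [[0.015,0,0.03,0,0,0],[0.015,0,0.07,0,0,0],[0.015,0,0.1,0,0,0],[0.015,0,0.118,0,0,0],[0.015,0,0.127,0,0,0],[0.015,0,0.13,0,0,0],[0.015,0,0.13,0,0,0],[0.015,0,0.13,0,0,0]]}}

```text
clock: 29.7
tool_pos: [0.52, 0.4551, -0.0248]
eef_rot: [0.996, 0.087, 0.001, -0.001]
contact_force: [0.8, 0.1, -1.6]
opening: 0.196
```

```bash
python3 - <<'E'
import h
from h import *
h.HO=np.array([-.1002,-.001])
rep(2);print(tool()[0])
E
```

```text
F [-0.2834  0.4622 -2.1757] M [-0.0058  0.0605 -0.0299] dxF 0.038 T [ 0.0373 -0.0219] head [0.4209 0.4386 0.007 ] jaw -79.98 clk 29.8
[ 0.5197  0.455  -0.025 ]
```

Emit:
{"op": "carry_out", "data": {"commands": [[0,0,0.003,0,0,0],[0,0,0.005,0,0,0],[0,0,0.006,0,0,0],[0,0,0.006,0,0,0]]}}

```text
clock: 30.2
tool_pos: [0.5187, 0.4545, -0.0321]
eef_rot: [0.996, 0.087, -0.0, -0.0]
contact_force: [-1.1, -0.3, 0.6]
opening: 0.199
```

```bash
python3 - <<'E'
from h import *
rep(3);print(tool()[0])
E
```

```text
F [-1.9919 -1.0027  1.7499] M [-0.0688  0.2658  0.0122] dxF 0.342 T [0.2908 0.4024 0.3692] head [0.4195 0.4385 0.    ] jaw -79.99 clk 30.35
[ 0.5187  0.4545 -0.0322]
```

Emit:
{"op": "carry_out", "data": {"commands": [[0,0,0,0,0,0],[0,0,0,0,0,0],[0,0,0,0,0,0],[0,0,0,0,0,0],[0,0,0,0,0,0]], "fingers": 120}}

```text
clock: 30.85
tool_pos: [0.5189, 0.4543, -0.0324]
eef_rot: [0.996, 0.087, 0.0, -0.0]
contact_force: [0.3, 0.5, 0.5]
opening: 0.527
```

Emit:
{"op": "carry_out", "data": {"commands": [[0,0,-0.01,0,0,0],[0,0,-0.03,0,0,0],[0,0,-0.07,0,0,0],[0,0,-0.12,0,0,0],[0,0,-0.17,0,0,0],[0,0,-0.22,0,0,0],[0,0,-0.25,0,0,0],[0,0,-0.25,0,0,0]]}}

```text
clock: 31.65
tool_pos: [0.5225, 0.4554, 0.2256]
eef_rot: [0.996, 0.087, 0.005, -0.003]
contact_force: [-0.2, 0.7, -0.3]
opening: 0.532
```

```bash
python3 - <<'E'
from h import *
s=snap('top','t24'); cv2.imwrite('pics/t24c.png',cv2.resize(s['img'][150:350,80:300],None,fx=3.5,fy=3,interpolation=cv2.INTER_CUBIC))
for l in('wrench','socket','grip','nut_top','plate','clamp_nut'): print(l,[(np.array(d['xyz']),round(d['p'],2)) for d in r.spot_point(s,l)[:2]])
s=snap('scene','s24'); print(tool()[0],r.get_state()['clock'])
for l in('wrench','nut_top','plate'): print(l,[(np.array(d['xyz']),round(d['p'],2)) for d in r.spot_point(s,l)[:2]])
E
```

```text
wrench [(array([0.4224, 0.4345, 0.0023]), 0.69), (array([0.5397, 0.2904, 0.0598]), 0.55)]
socket [(array([0.421 , 0.4349, 0.0008]), 0.49)]
grip [(array([0.5198, 0.4529, 0.0105]), 0.72)]
nut_top [(array([0.5394, 0.2943, 0.0639]), 0.64), (array([0.5377, 0.2903, 0.041 ]), 0.15)]
plate [(array([0.5386, 0.296 , 0.0395]), 0.55), (array([0.3879, 0.1488, 0.001 ]), 0.19)]
clamp_nut [(array([0.5396, 0.2926, 0.0443]), 0.69)]
[0.5182 0.454  0.2163] 32.05
wrench [(array([ 0.7862, -0.1541,  0.002 ]), 0.3)]
nut_top [(array([0.5374, 0.2936, 0.0549]), 0.57)]
plate [(array([0.5343, 0.295 , 0.0363]), 0.69), (array([0.5395, 0.2914, 0.0571]), 0.26)]
```

View pics/t24c.png

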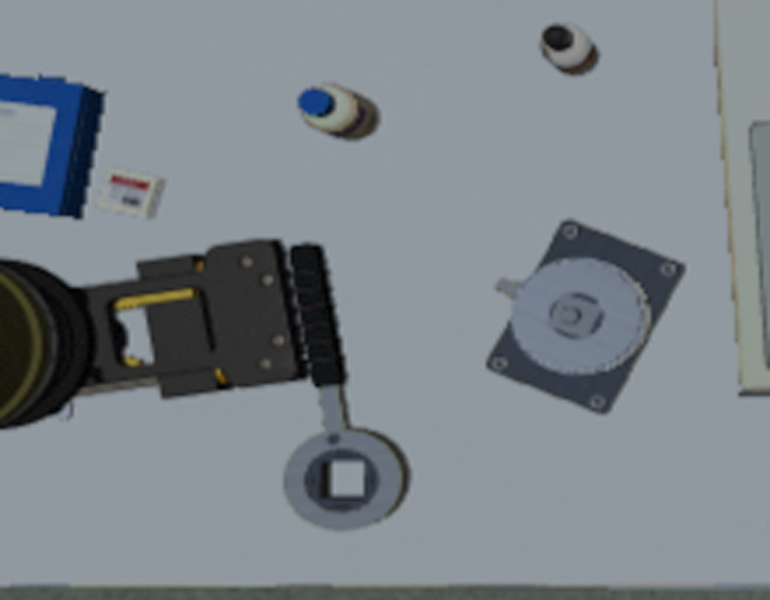

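View pics/s24.png

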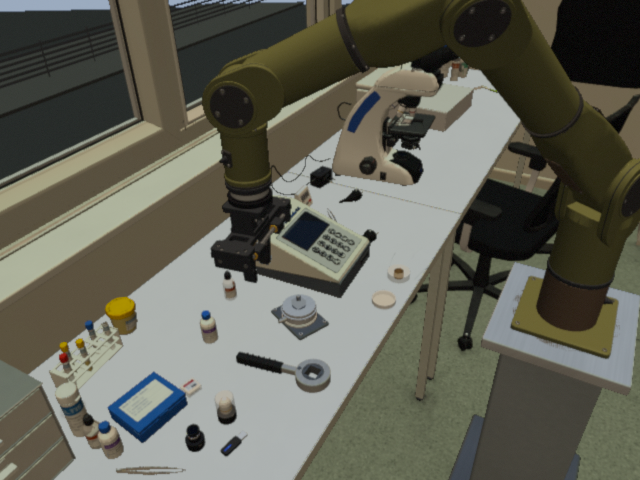

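```bash
python3 - <<'E'
import cv2,numpy as np
f=8
def L(fn):
    g=cv2.cvtColor(cv2.imread('pics/%s.png'%fn),cv2.COLOR_BGR2GRAY)[235:275,223:263].astype(np.float32)
    return cv2.resize(g,None,fx=f,fy=f,interpolation=cv2.INTER_CUBIC)
# nut orientation by fitting a dark/bright square: threshold contour minAreaRect on nut face
for fn in('t13','t17','t18','t19','t20','t21'):
    g=L(fn if fn=='x' else fn+'_full') if __import__('os').path.exists('pics/%s_full.png'%fn) else L(fn) if fn not in('t13',) else L('t13')
    c=(243.3-223+.5)*f,(255-235+.5)*f
    out=[]
    for th in(78,84,90,96):
        b=(g>th).astype(np.uint8); m=np.zeros_like(b);cv2.circle(m,(int(c[0]),int(c[1])),int(10.3*f),1,-1)
        b&=m; n,l,st,ce=cv2.connectedComponentsWithStats(b); k=l[int(c[1])-20,int(c[0])+24]
        if k==0: out.append(None);continue
        cn=cv2.findContours((l==k).astype(np.uint8),0,1)[0][0]; rc=cv2.minAreaRect(cn); out.append((round(rc[2],1),tuple(np.round(np.array(rc[1])/f,1))))
    print(fn,out)
E
```

```text
t13 [(90.0, (np.float64(13.8), np.float64(12.5))), (90.0, (np.float64(13.5), np.float64(12.2))), (0.9, (np.float64(12.0), np.float64(13.1))), (0.9, (np.float64(11.8), np.float64(12.9)))]
t17 [(1.6, (np.float64(12.3), np.float64(13.9))), (1.5, (np.float64(12.0), np.float64(13.5))), (1.6, (np.float64(11.8), np.float64(13.3))), (1.6, (np.float64(11.6), np.float64(12.9)))]
t18 [(21.8, (np.float64(12.5), np.float64(13.1))), (23.0, (np.float64(12.1), np.float64(12.8))), (22.4, (np.float64(11.9), np.float64(12.4))), (21.3, (np.float64(11.7), np.float64(12.1)))]
t19 [(31.3, (np.float64(12.7), np.float64(13.1))), (31.4, (np.float64(12.4), np.float64(12.8))), (31.6, (np.float64(12.1), np.float64(12.5))), (32.0, (np.float64(11.8), np.float64(12.2)))]
t20 [(32.1, (np.float64(12.5), np.float64(13.0))), (32.1, (np.float64(12.2), np.float64(12.7))), (32.2, (np.float64(12.0), np.float64(12.4))), (32.5, (np.float64(11.7), np.float64(12.2)))]
t21 [(22.3, (np.float64(12.6), np.float64(13.2))), (23.5, (np.float64(12.3), np.float64(12.8))), (23.3, (np.float64(12.0), np.float64(12.6))), (23.3, (np.float64(11.7), np.float64(12.2)))]
```

```bash
python3 - <<'E'
from h import *
print(r.finish_job(), r.get_state()['clock'])
E
```

```text
the job is handed in; nothing more can be done
the job is handed in; nothing more can be done
```

The nut is tightened to a firm snug and the wrench is lying flat on the desk, clear of the holder. I handed the job in at about 32 s of the 72 s allowed; no verdict was reported.

**What I did:** I picked up the wrench, carried it over the instrument and set its socket on the nut. I turned the nut in three clockwise strokes, letting the wrench slip on the two return strokes between them. The last stroke went in small steps while I watched the torque. After a final slip stroke to let go, I lifted the wrench off and laid it down gently.

**Last checks:**
- **Torque:** The nut came home after about 178° of turn. The wrist sensor averaged about 0.36 N m at the end, with single readings from 0.27 to 0.42. The nut sprang back about 9° on release, which points to about 0.47 N m. The two figures disagree a little, but both are inside 0.25–0.6.
- **Plate and nut height:** The camera pictures show the plate down. The networks' heights for the nut's top disagreed: 64 mm from the top camera and 55 mm from the scene camera, against 60 mm when home. I therefore relied on the torque, not on those heights.
- **Wrench and the rest:** The wrench head is about 0.18 m from the nut. The other things on the desk look unmoved in the final pictures, judged by eye, and the arm is raised and touching nothing.

**What went wrong:** The first grasp closed on air above the handle. The camera showed the fingertips about 40 mm higher than the reported tool position, so I corrected for that and grasped again.

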